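# Sort the parts of a taken-apart prayer strand

### The arm

A 6-joint arm with a two-finger parallel gripper is mounted at the origin on the work surface. World frame = base frame: x ahead of the robot, y to its left, z up, the work surface at z = 0. Lengths are in m, angles in rad, forces in N, time in s.
With the tool pointing down it reaches from about 0.375 to 0.975 m from the base axis. Payload 3.8 kg.
Tool frame: the origin (TCP) lies midway between the tips of the shut fingers; the grasp point (between the pads) lies 19 mm behind it; z points along the fingers, y is the line along which they close (so a half turn about z gives the same grasp; the last joint's range is limited). The gripper opens to 85 mm and grips with 20 to 120 N. Pads are 22 mm wide; open, the fingers measure 114 mm over their backs; the gripper's body (76 mm by 85 mm) begins 54 mm behind the grasp point. The pads swing forward as they close: fully open they stand 13 mm farther back than shut.
Start: joints at [1.073, 0.264, 1.604, -0, 1.274, -0.037], TCP at [0.3, 0.605, 0.21] pointing down, gripper open.
Joint ranges: [-2.63, 2.63], [-0.94, 2.18], [0.31, 2.57], [-1.31, 4.45], [0, 2.66], [-2.55, 2.55]. Speed limits (rad/s): [2.57, 2.57, 3.14, 3.14, 3.14, 3.14].

### API

Orientations are given as a rotation vector (axis times angle).
In Python, from workcell import bot, imaging gives the robot as it stands.
- The arm moves only by the tool step_arm, never from a script. Its argument "series" is a list of rows, each an object of numbers: "grip": the closure, from -1 (fully open) to 1 (shut); "x", "y", "z": the shift along the tool's x, y, z normalised to -1 to 1, where 1 is 500 mm; "ax", "ay", "az": the turn, a rotation vector about the tool's x, y, z normalised to -1 to 1, where 1 is 30 degrees. A call has 1 to 12 rows; each row is the pose to reach, as a shift and turn from the pose commanded when the call began, along the tool's axes at that moment; what a row does not reach only later rows make up. A row lasts 1/10 s, in which the tool goes at most 50 mm and 8.59 degrees, less where a joint would pass 70% of its speed; a pose out of reach is approached as far as the arm can. A call with a number of a shift or a turn outside -1 to 1 is refused whole. A call with a gripper value outside its range is refused whole. The fingers move at their own pace and stop on an object; "force" is the grip in N (left out, the last holds). Time passes only in rows, so rows that repeat a pose let the fingers close. It gives the time, the measured TCP pose, the force, the opening and the grip force at its end, in the units of the state.
- bot.read_state(): the state, without advancing time (a new reading comes with each control period).
- imaging.read_camera(name): name is "side" or "top" or "wrist"; returns a dict with "img" (420x560x3 uint8, red, green, blue), "fx", "fy", "cx", "cy" (pixels), "k1" (the pictures are not rectified: a ray, as slopes to the right and down, at radius r is drawn at 1 + k1 r^2 times it, then the intrinsics apply), "R" (3x3) and "t" (3): a world point X has camera coordinates R X + t. Camera axes: x right, y down, z forward; pixel columns grow to the right and rows downward; lengths in m; the calibration is good to about 2 mm. A picture is of the moment at which its call begins. There is no depth.
- bot.finish_job(): hands the job in; it is judged then, once.
The state is a dict: "time": time; "q": joint angles; "joint_vel": joint speeds; "joint_torque": joint torques, N m; "tool_pos": TCP position; "tcp_rot": TCP orientation; "wrist_force": force on the tool from outside, world axes, zero at the start; "torque": the same for the moment, N m; "width": opening from 0.0 (shut) to 1.0 (fully open); "grip_force": force on a finger pad.
Only numpy, scipy, OpenCV 4.12 (cv2) and the standard library are available. Lean on these libraries where they do the work, as an engineer would, in place of code of your own. Each camera call takes 0.05 s, during which the arm holds its last target. There are 200 camera calls.

### The job

Sort the parts of this taken-apart prayer strand. Before you put the long ivory leader away, slide the dark wooden divider of the parts tray, whichever way you like, until one bay is clearly longer than the leader and the other is a short bay that still has room for the green disc; then lay the leader flat and lengthwise in the long bay and lay the green stop disc flat in the short bay. Put the amber bead in the clear bead box and stand the black tassel cap upright in the middle of the blue saucer; set every part down rather than drop it, and leave the pliers and the clipped bead gauge where they lie.

Things in the scene. Friction and masses are not known exactly. Their poses are not given: they have to be found in the camera images.
- leader: Leader bead (long head piece of the strand): ivory-coloured octagonal bar with brass rings, 104 mm long, 24 mm across flats, about 70 g, lying on the cart top. Origin at the middle of its axis (12 mm above what it lies on); its long axis is its own y.
- bead: Round amber-orange bead, 30 mm diameter, 25 mm high, standing on one of its flattened drilled ends (18 mm flats), about 25 g. Origin at its centre (12.5 mm above what it stands on).
- stop_disc: Green jade stop disc, 32 mm diameter, 14 mm thick, lying flat, 30 g. Origin at its centre (7 mm above what it lies on); its own z is the disc's axis.
- tassel_cap: Black lacquered bell-shaped tassel cap with brass bands, standing on its wide mouth: straight-sided, 32 mm diameter, up to 24 mm height, then narrowing to a 12 mm neck; 42 mm high, about 35 g. Origin at the centre of its underside, z up its axis.
- tray: Fixed light-wood parts tray, dark blue lining, one sliding dark-wood divider (see divider; its 12 mm thick ears lie on the walls up to 31 mm). Origin at centre of underside; long axis is own y. Outside 102 mm (x) by 194 mm (y), walls 26 mm high; inside 90 mm (x) by 182 mm (y), so the end walls' inner faces are at y = -91 and +91 mm; inner floor 5 mm above the origin.
- divider (a joint): Divider's place along the tray's own +y, m: 0 at mid tray, range -0.054 to 0.054. 8 mm panel across the tray: bays are 87 mm + value (-y side) and 87 mm - value (+y side) long; at the start neither takes the leader lengthwise. Grip rib on top: centred on tray x = 0, 46 mm wide (x), 12 mm thick (y), 31 to 52 mm above the tray's origin; pinch across its thickness. Slides with about 2 N, stays put.
- bead_box: Fixed clear acrylic bead box with a white pad on its floor, its snap lid folded right back: the lid slopes from the +x rim down to the cart top, reaching 145 mm from the origin. Origin at the centre of the box's underside. Outside 96 by 96 mm, walls 3 mm thick and 28 mm high, inside 90 by 90 mm, inner floor 3 mm above the origin.
- saucer: Loose blue ceramic saucer, 250 g, 132 mm across the rim, 16 mm high, rim sloping; flat inside floor about 80 mm across, 5 mm above the origin, which is the centre of its underside.
- pliers: Nickel flat-nose pliers with teal grips, 140 mm long, 11 mm high, lying flat, jaws along own +x. Bystander. Origin on the cart top near mid length.
- gauge: Cherry-wood bead gauge strip (84 by 26 mm, a row of holes) held in a chrome spring clip, lying flat along its own x, 112 mm long in all, 38 mm wide and 28 mm high at the clip's raised lever, which is at its own -x end. Bystander. Origin on the cart top at mid length.
Things that resemble listed ones, but are neither listed nor needed, are in the scene too. What is shaped like the stop_disc but yellow is not meant.

How it is judged:
By the outcome, as a careful person would: the job done as asked, in the order asked, and still so for the second after the job is handed in, with the robot touching nothing.
It also fails if it takes over 109 s, if anything falls off the work surface, if the arm or the gripper's body presses on something with over 40 N, if the wrist force passes 120 N, or if a joint passes its speed limit or range.

## Working session

There is one attempt and no reset: what is moved stays moved. The work goes in short steps, Python scripts to look and compute and a tool call to move; the robot and the scene stay as the last step left them, time stands still between calls to the robot, and variables do not carry over. Pictures are saved under pics/ and viewed, at most 14 in all, crops included, and the job is handed in when it is done.

Besides the shell and the picture viewer there is one more tool, called after ">>>" by a JSON object that holds its "op" and its "data", one argument or row to a line. step_arm: Moves the arm, as the interface text tells. Scaled input: -1 to 1 covers 500 mm each way for a shift and 30 degrees each way for a turn. Its arguments: {"type":"object","properties":{"series":{"type":"array","items":{"type":"object","properties":{"grip":{"type":"number"},"x":{"type":"number","minimum":-1,"maximum":1},"y":{"type":"number","minimum":-1,"maximum":1},"z":{"type":"number","minimum":-1,"maximum":1},"ax":{"type":"number","minimum":-1,"maximum":1},"ay":{"type":"number","minimum":-1,"maximum":1},"az":{"type":"number","minimum":-1,"maximum":1}}}},"force":{"type":"number"}},"required":["series"]}

```bash
mkdir -p pics; ls; cat > h.py <<'E'
import numpy as np, cv2
from scipy.spatial.transform import Rotation as Ro
from workcell import bot, imaging
def cam(n,save=None):
    c=imaging.read_camera(n)
    if save: cv2.imwrite(save,c["img"][:,:,::-1])
    return c
def ray(c,u,v):
    d=np.array([(u-c["cx"])/c["fx"],(v-c["cy"])/c["fy"]]); p=d.copy()
    for _ in range(20): p=d/(1+c["k1"]*(p@p))
    R=np.array(c["R"]);t=np.array(c["t"])
    return -R.T@t, R.T@np.array([p[0],p[1],1.])
def onz(c,u,v,z):
    o,d=ray(c,u,v); return o+d*(z-o[2])/d[2]
def proj(c,X):
    p=np.array(c["R"])@np.array(X)+np.array(c["t"]); p=p[:2]/p[2]; p=p*(1+c["k1"]*(p@p))
    return np.array([p[0]*c["fx"]+c["cx"],p[1]*c["fy"]+c["cy"]])
def totool(s,X):
    R=Ro.from_rotvec(s["tcp_rot"]).as_matrix()
    return R.T@(np.array(X)-np.array(s["tool_pos"]))/0.5
E
python3 - <<'E'
from h import *
for n in("top","side"):
    c=cam(n,f"pics/{n}0.png"); print(n,c["fx"],c["k1"],-np.array(c["R"]).T@c["t"])
    
s=bot.read_state();print(s["tool_pos"],s["tcp_rot"],Ro.from_rotvec(s["tcp_rot"]).as_matrix().round(3),s["time"])
E
```

```text
pics
top 404.25126844568456 -0.1180178704625404 [0.42487815 0.07740341 1.1397353 ]
side 487.19807450773226 -0.07259016234662202 [ 0.45918084 -0.81682702  0.70461471]
[0.29981725 0.60395374 0.20906478] [-0.71730139 -3.05805712  0.00316087] [[-0.896  0.445 -0.001]
 [ 0.445  0.896 -0.002]
 [ 0.    -0.002 -1.   ]] 0.1
```

View pics/top0.png

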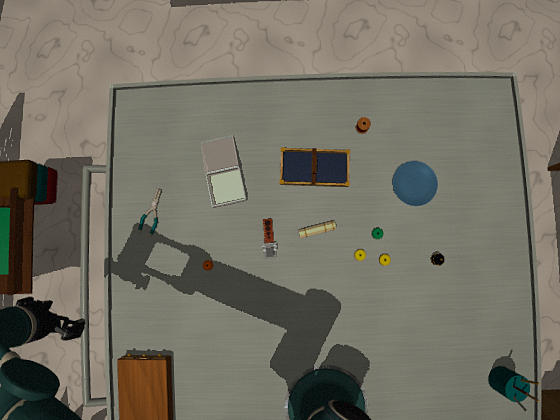

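View pics/side0.png

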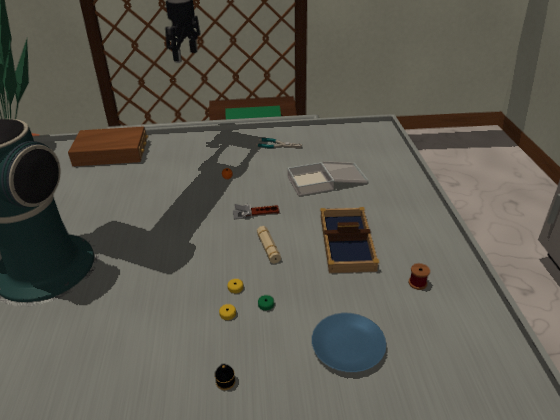

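The top view shows these parts:
- Tray (315,167) with its divider, box (227,187) with the lid toward +x, and saucer (415,183).
- Leader (318,229), gauge (269,240) and pliers (152,208).
- Candidates for the disc: green (377,233), yellow (360,255) and (384,259). Green is the one meant.
- Candidates for the bead: small orange (208,265), and a larger orange-brown reel (363,125). In the side view the reel is a flanged spool of thread, so the one at (208,265) is the bead.
- The black cap (437,258) is the only one of its kind.

I'll confirm these with a crop and measure.

```bash
cat > m.py <<'E'
from h import *
c=cam("top"); s=cam("side")
im=c["img"]; hsv=cv2.cvtColor(im,cv2.COLOR_RGB2HSV)
def blob(box,lo,hi,img=hsv):
    x0,y0,x1,y1=box; m=np.zeros(img.shape[:2],np.uint8)
    m[y0:y1,x0:x1]=cv2.inRange(img[y0:y1,x0:x1],np.array(lo),np.array(hi))
    cs=cv2.findContours(m,cv2.RETR_EXTERNAL,cv2.CHAIN_APPROX_NONE)[0]
    return max(cs,key=cv2.contourArea)
def ground(k,z): return np.array([onz(c,p[0],p[1],z)[:2] for p in k[:,0]],np.float32)
def rep(n,k,z):
    g=ground(k,z); r=cv2.minAreaRect(g*1000); b=cv2.boxPoints(r)
    e=max([b[1]-b[0],b[2]-b[1]],key=np.linalg.norm)
    print(n,"px",cv2.minAreaRect(k)[0],"xy",np.round(r[0],1),"size",np.round(r[1],1),"long-axis deg",round(np.degrees(np.arctan2(e[1],e[0]))%180,1))
rep("bead",blob((195,255,220,277),(0,120,60),(25,255,255)),.0125)
rep("disc",blob((365,222,390,244),(40,80,40),(90,255,255)),.010)
rep("cap",blob((425,245,450,270),(0,0,0),(180,255,70)),.020)
rep("saucer",blob((380,150,450,215),(95,80,60),(120,255,255)),.013)
rep("tray",blob((270,140,360,195),(8,80,90),(30,255,255)),.026)
rep("leader",blob((290,213,345,245),(12,40,120),(40,255,255)),.014)
rep("boxpad",blob((195,130,255,212),(30,8,180),(90,80,255)),.003)
rep("gauge",blob((255,210,285,243),(0,120,40),(20,255,255)),.008)
a=cv2.resize(c["img"][225:285,180:260],(400,300),interpolation=2); b=cv2.resize(c["img"][220:280,350:430],(400,300),interpolation=2)
d=cv2.resize(s["img"][155:215,190:270],(400,300),interpolation=2); e=cv2.resize(s["img"][260:320,200:280],(400,300),interpolation=2)
cv2.imwrite("pics/crop1.png",np.vstack([np.hstack([a,b]),np.hstack([d,e])])[:,:,::-1])
cv2.imwrite("pics/crop2.png",cv2.resize(im[125:215,195:355],(800,450),interpolation=2)[:,:,::-1])
E
python3 m.py
```

```text
bead px (207.5, 265.0) xy [401.2 317.8] size [25.5 27.8] long-axis deg 179.2
disc px (377.0, 233.0) xy [ 476.8 -158.7] size [28.2 28.2] long-axis deg 87.2
cap px (437.0, 257.5) xy [ 402.4 -322.4] size [34.4 36.3] long-axis deg 176.8
saucer px (415.0, 183.0) xy [ 615.5 -275. ] size [128.1 127. ] long-axis deg 88.3
tray px (332.0, 167.0) xy [666.1 -38.9] size [ 95.  103.4] long-axis deg 177.2
leader px (316.8381042480469, 229.3847198486328) xy [491.9   9.7] size [ 24.  107.2] long-axis deg 103.0
boxpad px (214.736083984375, 190.628662109375) xy [612.2 296.9] size [83.9 32.5] long-axis deg 32.1
gauge px (267.73797607421875, 230.35519409179688) xy [493.7 147.1] size [65.9 24.9] long-axis deg 3.3
```

View pics/crop1.png

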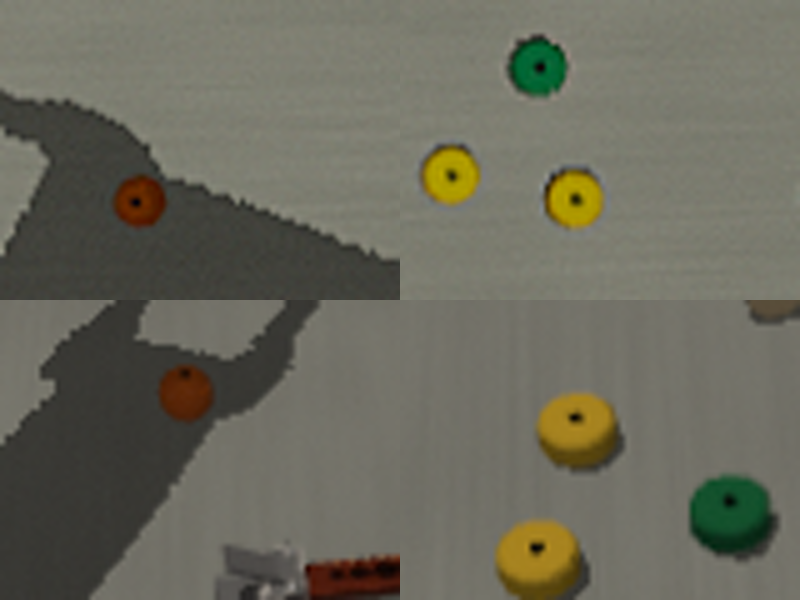

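View pics/crop2.png

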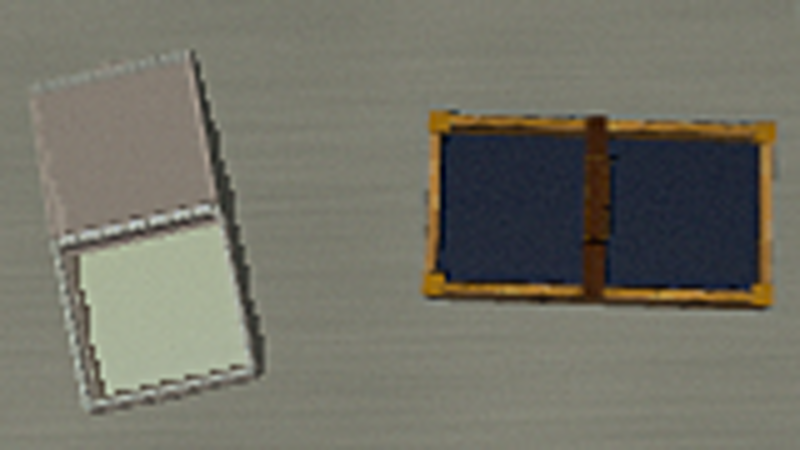

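Both crops confirm the choice: the green disc at top px (377,233) with its yellow lookalikes beside it, and the lone round drilled bead at (208,265). In crop 2 the tray rim corners are at (430,115), (775,124), (770,302) and (428,292), with the divider rib at (597,197). The box near rim corners are (90,408) and (262,372).

```bash
cat >> h.py <<'E'
def plan(X,ang,s=None):
    """numbers (x,y,z,az) in move units to bring TCP to X with tool y along world angle ang (deg, mod 180)"""
    s=s or bot.read_state(); R=Ro.from_rotvec(s["tcp_rot"]).as_matrix()
    a=np.degrees(np.arctan2(R[1,1],R[0,1])); d=(ang-a+90)%180-90
    return np.round(totool(s,X),3), "az",round(-d/30,3),"(turn %.1f)"%d
E
python3 - <<'E'
from h import *
c=cam("top")
f=lambda u,v,z: onz(c,195+(u+.5)/5-.5,125+(v+.5)/5-.5,z)[:2]
T=[f(430,115,.026),f(775,124,.026),f(770,302,.026),f(428,292,.026)]
ct=np.mean(T,0); ax=(T[0]+T[3]-T[1]-T[2])/2; at=np.degrees(np.arctan2(ax[1],ax[0]))
print("tray",ct.round(4),np.linalg.norm(ax),at, "rib",f(597,197,.052))
B=[f(90,408,.028),f(262,372,.028),f(220,208,.028),f(58,243,.028)]
cb=np.mean(B,0); e=B[1]-B[0]; print("box",cb.round(4),[np.linalg.norm(B[i]-B[i-1]).round(4) for i in range(4)],np.degrees(np.arctan2(e[1],e[0]))%180)
rb=np.r_[f(597,197,.052),.15]
print(plan(rb,at))
E
```

```text
tray [0.669  0.0097] 0.19309121561014617 86.62497628563062 rib [0.66921156 0.01319836]
box [0.6199 0.26  ] [np.float64(0.096), np.float64(0.0983), np.float64(0.0965), np.float64(0.0938)] 100.07288013682994
(array([-1.187, -0.73 ,  0.12 ]), 'az', np.float64(-0.768), '(turn 23.0)')
```

>>> {"op": "step_arm", "data": {
  "force": 30,
  "series": [
    {"x": -0.7, "y": -0.43, "z": 0, "az": -0.77, "grip": -1},
    {"x": -0.7, "y": -0.43, "z": 0, "az": -0.77, "grip": -1},
    {"x": -0.7, "y": -0.43, "z": 0, "az": -0.77, "grip": -1},
    {"x": -0.7, "y": -0.43, "z": 0, "az": -0.77, "grip": -1},
    {"x": -0.7, "y": -0.43, "z": 0, "az": -0.77, "grip": -1},
    {"x": -0.7, "y": -0.43, "z": 0, "az": -0.77, "grip": -1},
    {"x": -0.7, "y": -0.43, "z": 0, "az": -0.77, "grip": -1},
    {"x": -0.7, "y": -0.43, "z": 0, "az": -0.77, "grip": -1},
    {"x": -0.7, "y": -0.43, "z": 0, "az": -0.77, "grip": -1}
  ]
}}

```text
validation failed for argument at $.se...
```

```bash
python3 - <<'E'
from h import *
s=bot.read_state(); print(s["time"],s["tool_pos"],s["tcp_rot"]); print(plan([.669,.013,.17],86.6))
E
```

```text
0.25 [0.29997119 0.60428277 0.20962673] [-7.17339501e-01 -3.05830810e+00  1.59274403e-03]
(array([-1.187, -0.731,  0.08 ]), 'az', np.float64(-0.767), '(turn 23.0)')
```

>>> {"op": "step_arm", "data": {
  "force": 30,
  "series": [
    {"x": -0.1, "y": -0.06, "z": 0.0, "ax": 0.0, "ay": 0.0, "az": -0.1, "grip": -1.0}
  ]
}}

```text
time: 0.35
tool_pos: [0.3247, 0.5658, 0.2098]
tcp_rot: [-0.627, -3.077, -0.003]
wrist_force: [1.4, -1.1, 0.8]
width: 0.998
grip_force: 0.0
```

>>> {"op": "step_arm", "data": {
  "series": [
    {"x": -0.6, "y": -0.37, "z": 0.0, "ax": 0.0, "ay": 0.0, "az": -0.67, "grip": -1.0},
    {"x": -0.6, "y": -0.37, "z": 0.0, "ax": 0.0, "ay": 0.0, "az": -0.67, "grip": -1.0},
    {"x": -0.6, "y": -0.37, "z": 0.0, "ax": 0.0, "ay": 0.0, "az": -0.67, "grip": -1.0},
    {"x": -0.6, "y": -0.37, "z": 0.0, "ax": 0.0, "ay": 0.0, "az": -0.67, "grip": -1.0},
    {"x": -0.6, "y": -0.37, "z": 0.0, "ax": 0.0, "ay": 0.0, "az": -0.67, "grip": -1.0},
    {"x": -0.6, "y": -0.37, "z": 0.0, "ax": 0.0, "ay": 0.0, "az": -0.67, "grip": -1.0},
    {"x": -0.6, "y": -0.37, "z": 0.0, "ax": 0.0, "ay": 0.0, "az": -0.67, "grip": -1.0},
    {"x": -0.6, "y": -0.37, "z": 0.0, "ax": 0.0, "ay": 0.0, "az": -0.67, "grip": -1.0}
  ]
}}

```text
time: 1.15
tool_pos: [0.5318, 0.2688, 0.2103]
tcp_rot: [0.099, 3.139, -0.003]
wrist_force: [0.2, -0.1, -1.2]
width: 0.996
grip_force: 0.0
```

```bash
python3 - <<'E'
from h import *
s=bot.read_state(); print(s["time"],s["tool_pos"],s["tcp_rot"]); print(plan([.669,.013,.17],86.6))
E
```

```text
1.15 [0.53181916 0.2687792  0.21031814] [ 9.89969277e-02  3.13852198e+00 -2.96607288e-03]
(array([-0.306, -0.493,  0.082]), 'az', np.float64(-0.007), '(turn 0.2)')
```

>>> {"op": "step_arm", "data": {
  "series": [
    {"x": -0.306, "y": -0.493, "z": 0.08, "ax": 0.0, "ay": 0.0, "az": -0.01, "grip": -1.0},
    {"x": -0.306, "y": -0.493, "z": 0.08, "ax": 0.0, "ay": 0.0, "az": -0.01, "grip": -1.0},
    {"x": -0.306, "y": -0.493, "z": 0.08, "ax": 0.0, "ay": 0.0, "az": -0.01, "grip": -1.0},
    {"x": -0.306, "y": -0.493, "z": 0.08, "ax": 0.0, "ay": 0.0, "az": -0.01, "grip": -1.0},
    {"x": -0.306, "y": -0.493, "z": 0.08, "ax": 0.0, "ay": 0.0, "az": -0.01, "grip": -1.0},
    {"x": -0.306, "y": -0.493, "z": 0.08, "ax": 0.0, "ay": 0.0, "az": -0.01, "grip": -1.0},
    {"x": -0.306, "y": -0.493, "z": 0.08, "ax": 0.0, "ay": 0.0, "az": -0.01, "grip": -1.0},
    {"x": -0.306, "y": -0.493, "z": 0.08, "ax": 0.0, "ay": 0.0, "az": -0.01, "grip": -1.0}
  ]
}}

```text
time: 1.95
tool_pos: [0.6673, 0.0184, 0.1695]
tcp_rot: [-0.085, -3.139, -0.001]
wrist_force: [0.0, 0.9, -0.1]
width: 0.997
grip_force: 0.0
```

```bash
python3 - <<'E'
from h import *
s=bot.read_state(); print(s["time"],s["tool_pos"],s["tcp_rot"]); 
c=cam("wrist","pics/w1.png"); print(-np.array(c["R"]).T@c["t"], np.array(c["R"]).round(2), c["fx"])
print(proj(c,[.669,.013,.052]))
E
```

```text
1.95 [0.66730614 0.01836367 0.16952669] [-8.52710289e-02 -3.13892863e+00 -1.13367826e-03]
[0.59677575 0.02193497 0.33374034] [[ 0.05  1.    0.  ]
 [ 0.96 -0.05  0.28]
 [ 0.27 -0.01 -0.96]] 309.25377416215906
[277.01698476 199.37396126]
```

View pics/w1.png

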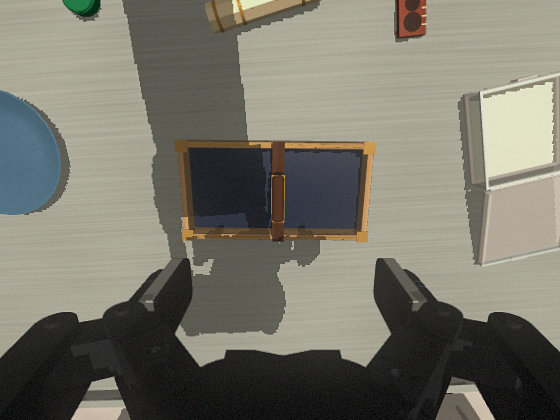

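The wrist view has the rib at (278,198), where I predicted (277,199), and the tool is aligned with the tray.

>>> {"op": "step_arm", "data": {
  "series": [
    {"x": 0.0, "y": 0.0, "z": 0.05, "ax": 0.0, "ay": 0.0, "az": 0.0, "grip": -1.0},
    {"x": 0.0, "y": 0.0, "z": 0.1, "ax": 0.0, "ay": 0.0, "az": 0.0, "grip": -1.0},
    {"x": 0.0, "y": 0.0, "z": 0.1, "ax": 0.0, "ay": 0.0, "az": 0.0, "grip": -1.0}
  ]
}}

```text
time: 2.3
tool_pos: [0.6636, 0.0208, 0.1164]
tcp_rot: [-0.079, -3.133, -0.001]
wrist_force: [-2.3, 0.6, -0.9]
width: 1.001
grip_force: 0.0
```

```bash
python3 - <<'E'
from h import *
s=bot.read_state(); print(s["time"],s["tool_pos"]); 
print(plan([.669,.013,.024],86.6))
E
```

```text
2.3 [0.66363693 0.0208165  0.11637179]
(array([-0.013, -0.015,  0.185]), 'az', np.float64(0.018), '(turn -0.5)')
```

>>> {"op": "step_arm", "data": {
  "series": [
    {"x": -0.013, "y": -0.015, "z": 0.06, "ax": 0.0, "ay": 0.0, "az": 0.0, "grip": -1.0},
    {"x": -0.013, "y": -0.015, "z": 0.12, "ax": 0.0, "ay": 0.0, "az": 0.0, "grip": -1.0},
    {"x": -0.013, "y": -0.015, "z": 0.185, "ax": 0.0, "ay": 0.0, "az": 0.0, "grip": -1.0},
    {"x": -0.013, "y": -0.015, "z": 0.185, "ax": 0.0, "ay": 0.0, "az": 0.0, "grip": -1.0},
    {"x": -0.013, "y": -0.015, "z": 0.185, "ax": 0.0, "ay": 0.0, "az": 0.0, "grip": -1.0}
  ]
}}

```text
time: 2.8
tool_pos: [0.6734, 0.0119, 0.0286]
tcp_rot: [-0.08, -3.14, -0.0]
wrist_force: [0.1, -0.5, 1.1]
width: 0.999
grip_force: 0.0
```

```bash
python3 - <<'E'
from h import *
s=bot.read_state(); print(s["time"],s["tool_pos"],s["tcp_rot"]); 
print(plan([.669,.013,.024],86.6))
E
```

```text
2.8 [0.67344605 0.01190018 0.02858497] [-8.02828712e-02 -3.14004792e+00 -2.01307675e-04]
(array([0.009, 0.002, 0.009]), 'az', np.float64(0.016), '(turn -0.5)')
```

>>> {"op": "step_arm", "data": {
  "series": [
    {"x": 0.008, "y": 0.0, "z": 0.008, "ax": 0.0, "ay": 0.0, "az": 0.0, "grip": -1.0},
    {"x": 0.008, "y": 0.0, "z": 0.008, "ax": 0.0, "ay": 0.0, "az": 0.0, "grip": 1.0},
    {"x": 0.008, "y": 0.0, "z": 0.008, "ax": 0.0, "ay": 0.0, "az": 0.0, "grip": 1.0},
    {"x": 0.008, "y": 0.0, "z": 0.008, "ax": 0.0, "ay": 0.0, "az": 0.0, "grip": 1.0},
    {"x": 0.008, "y": 0.0, "z": 0.008, "ax": 0.0, "ay": 0.0, "az": 0.0, "grip": 1.0},
    {"x": 0.008, "y": 0.0, "z": 0.008, "ax": 0.0, "ay": 0.0, "az": 0.0, "grip": 1.0},
    {"x": 0.008, "y": 0.0, "z": 0.008, "ax": 0.0, "ay": 0.0, "az": 0.0, "grip": 1.0},
    {"x": 0.008, "y": 0.0, "z": 0.008, "ax": 0.0, "ay": 0.0, "az": 0.0, "grip": 1.0},
    {"x": 0.008, "y": 0.0, "z": 0.008, "ax": 0.0, "ay": 0.0, "az": 0.0, "grip": 1.0},
    {"x": 0.008, "y": 0.0, "z": 0.008, "ax": 0.0, "ay": 0.0, "az": 0.0, "grip": 1.0}
  ]
}}

```text
time: 3.8
tool_pos: [0.6698, 0.0111, 0.0242]
tcp_rot: [0.083, 3.14, 0.0]
wrist_force: [-1.4, 1.3, 3.2]
width: 0.126
grip_force: 31.6
```

>>> {"op": "step_arm", "data": {
  "series": [
    {"x": 0.0, "y": -0.015, "z": 0.0, "ax": 0.0, "ay": 0.0, "az": 0.0, "grip": 1.0},
    {"x": 0.0, "y": -0.03, "z": 0.0, "ax": 0.0, "ay": 0.0, "az": 0.0, "grip": 1.0},
    {"x": 0.0, "y": -0.045, "z": 0.0, "ax": 0.0, "ay": 0.0, "az": 0.0, "grip": 1.0},
    {"x": 0.0, "y": -0.06, "z": 0.0, "ax": 0.0, "ay": 0.0, "az": 0.0, "grip": 1.0},
    {"x": 0.0, "y": -0.076, "z": 0.0, "ax": 0.0, "ay": 0.0, "az": 0.0, "grip": 1.0},
    {"x": 0.0, "y": -0.076, "z": 0.0, "ax": 0.0, "ay": 0.0, "az": 0.0, "grip": 1.0},
    {"x": 0.0, "y": -0.076, "z": 0.0, "ax": 0.0, "ay": 0.0, "az": 0.0, "grip": 1.0}
  ]
}}

```text
time: 4.5
tool_pos: [0.6673, -0.0287, 0.0242]
tcp_rot: [-0.083, -3.14, 0.002]
wrist_force: [-3.1, -1.3, 5.8]
width: 0.13
grip_force: 31.8
```

>>> {"op": "step_arm", "data": {
  "series": [
    {"x": 0.0, "y": 0.0, "z": 0.0, "ax": 0.0, "ay": 0.0, "az": 0.0, "grip": 0.2},
    {"x": 0.0, "y": 0.0, "z": 0.0, "ax": 0.0, "ay": 0.0, "az": 0.0, "grip": 0.2},
    {"x": 0.0, "y": 0.0, "z": 0.0, "ax": 0.0, "ay": 0.0, "az": 0.0, "grip": 0.2},
    {"x": 0.0, "y": 0.0, "z": 0.0, "ax": 0.0, "ay": 0.0, "az": 0.0, "grip": 0.2},
    {"x": 0.0, "y": 0.0, "z": 0.0, "ax": 0.0, "ay": 0.0, "az": 0.0, "grip": 0.2},
    {"x": 0.0, "y": 0.0, "z": -0.1, "ax": 0.0, "ay": 0.0, "az": 0.0, "grip": 0.2},
    {"x": 0.0, "y": 0.0, "z": -0.2, "ax": 0.0, "ay": 0.0, "az": 0.0, "grip": -1.0},
    {"x": 0.0, "y": 0.0, "z": -0.3, "ax": 0.0, "ay": 0.0, "az": 0.0, "grip": -1.0},
    {"x": 0.0, "y": 0.0, "z": -0.3, "ax": 0.0, "ay": 0.0, "az": 0.0, "grip": -1.0}
  ]
}}

```text
time: 5.4
tool_pos: [0.6738, -0.0272, 0.1845]
tcp_rot: [0.081, 3.124, -0.001]
wrist_force: [0.6, -0.4, 1.6]
width: 0.89
grip_force: 0.0
```

```bash
python3 - <<'E'
from h import *
s=bot.read_state(); print(s["time"],s["tool_pos"],s["tcp_rot"],s["width"]); 
c=cam("wrist","pics/w2.png")
print("leader",plan([.492,.0097,.15],13))
E
```

```text
5.4 [ 0.67379141 -0.02723567  0.1844522 ] [ 8.13081136e-02  3.12355530e+00 -1.41141666e-03] 0.8904680824200023
leader (array([0.363, 0.055, 0.057]), 'az', np.float64(2.467), '(turn -74.0)')
```

View pics/w2.png

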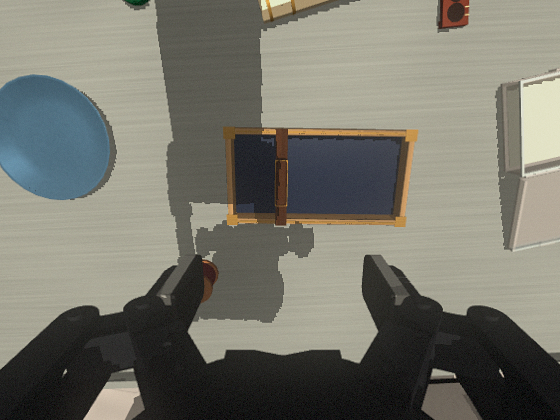

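The wrist view shows the divider at column 281, with the short bay spanning 235–275 and the long bay 288–408 (about 48 mm and 126 mm). Next is the leader.

>>> {"op": "step_arm", "data": {
  "series": [
    {"x": 0.36, "y": 0.055, "z": 0.0, "ax": 0.0, "ay": 0.0, "az": 1.0, "grip": -1.0},
    {"x": 0.36, "y": 0.055, "z": 0.0, "ax": 0.0, "ay": 0.0, "az": 1.0, "grip": -1.0},
    {"x": 0.36, "y": 0.055, "z": 0.0, "ax": 0.0, "ay": 0.0, "az": 1.0, "grip": -1.0},
    {"x": 0.36, "y": 0.055, "z": 0.0, "ax": 0.0, "ay": 0.0, "az": 1.0, "grip": -1.0}
  ]
}}

```text
time: 5.85
tool_pos: [0.4848, 0.0106, 0.1713]
tcp_rot: [-0.897, -3.006, 0.002]
wrist_force: [0.6, 0.3, 0.8]
width: 0.999
grip_force: 0.0
```

>>> {"op": "step_arm", "data": {
  "series": [
    {"x": 0.0, "y": 0.0, "z": 0.0, "ax": 0.0, "ay": 0.0, "az": 1.0, "grip": -1.0},
    {"x": 0.0, "y": 0.0, "z": 0.0, "ax": 0.0, "ay": 0.0, "az": 1.0, "grip": -1.0},
    {"x": 0.0, "y": 0.0, "z": 0.0, "ax": 0.0, "ay": 0.0, "az": 1.0, "grip": -1.0},
    {"x": 0.0, "y": 0.0, "z": 0.0, "ax": 0.0, "ay": 0.0, "az": 1.0, "grip": -1.0}
  ]
}}

```text
time: 6.25
tool_pos: [0.4881, 0.0101, 0.1723]
tcp_rot: [-1.646, -2.673, 0.002]
wrist_force: [0.0, 0.1, -0.2]
width: 1.0
grip_force: 0.0
```

>>> {"op": "step_arm", "data": {
  "series": [
    {"x": 0.0, "y": 0.0, "z": 0.0, "ax": 0.0, "ay": 0.0, "az": 0.46, "grip": -1.0},
    {"x": 0.0, "y": 0.0, "z": 0.0, "ax": 0.0, "ay": 0.0, "az": 0.46, "grip": -1.0},
    {"x": 0.0, "y": 0.0, "z": 0.0, "ax": 0.0, "ay": 0.0, "az": 0.46, "grip": -1.0},
    {"x": 0.0, "y": 0.0, "z": 0.0, "ax": 0.0, "ay": 0.0, "az": 0.46, "grip": -1.0}
  ]
}}

```text
time: 6.65
tool_pos: [0.4886, 0.01, 0.1727]
tcp_rot: [-1.948, -2.463, 0.002]
wrist_force: [-0.2, -0.2, -0.1]
width: 0.997
grip_force: 0.0
```

```bash
python3 - <<'E'
from h import *
s=bot.read_state(); print(s["time"],s["tool_pos"],s["tcp_rot"],s["q"]); 
c=cam("wrist","pics/w3.png")
hsv=cv2.cvtColor(c["img"],cv2.COLOR_RGB2HSV)
p=proj(c,[.492,.0097,.014]).astype(int);print(p)
m=cv2.inRange(hsv,np.array((12,40,120)),np.array((40,255,255)))
cs=[k for k in cv2.findContours(m,cv2.RETR_EXTERNAL,cv2.CHAIN_APPROX_NONE)[0] if cv2.contourArea(k)>300]
for k in cs:
    g=np.array([onz(c,q[0],q[1],.014)[:2] for q in k[:,0]],np.float32)*1000; r=cv2.minAreaRect(g)
    b=cv2.boxPoints(r);e=max([b[1]-b[0],b[2]-b[1]],key=np.linalg.norm)
    print(cv2.minAreaRect(k)[0],np.round(r[0],1),np.round(r[1],1),np.degrees(np.arctan2(e[1],e[0]))%180)
E
```

```text
6.65 [0.48857546 0.01003605 0.1727131 ] [-1.94762157e+00 -2.46319260e+00  1.72100137e-03] [-3.04214156e-02 -6.33740216e-02  2.03336723e+00 -2.27410690e-05
  1.17341007e+00 -2.63132463e-01]
[286 188]
(201.0, 269.5) [ 418.4 -106.5] [23.4 29.4] 103.46122
(287.0, 172.5) [488.5  25.1] [24.7 75.5] 102.94223
(462.70697021484375, 187.2038116455078) [677.9  42.6] [138.  110.6] 85.07436
```

```bash
python3 - <<'E'
from h import *
print(plan([.492,.0097,.004],13))
E
```

```text
(array([-0.002,  0.007,  0.338]), 'az', np.float64(0.011), '(turn -0.3)')
```

>>> {"op": "step_arm", "data": {
  "series": [
    {"x": -0.002, "y": 0.007, "z": 0.1, "ax": 0.0, "ay": 0.0, "az": 0.0, "grip": -1.0},
    {"x": -0.002, "y": 0.007, "z": 0.2, "ax": 0.0, "ay": 0.0, "az": 0.0, "grip": -1.0},
    {"x": -0.002, "y": 0.007, "z": 0.28, "ax": 0.0, "ay": 0.0, "az": 0.0, "grip": -1.0},
    {"x": -0.002, "y": 0.007, "z": 0.32, "ax": 0.0, "ay": 0.0, "az": 0.0, "grip": -1.0},
    {"x": -0.002, "y": 0.007, "z": 0.337, "ax": 0.0, "ay": 0.0, "az": 0.0, "grip": -1.0},
    {"x": -0.002, "y": 0.007, "z": 0.337, "ax": 0.0, "ay": 0.0, "az": 0.0, "grip": 1.0},
    {"x": -0.002, "y": 0.007, "z": 0.337, "ax": 0.0, "ay": 0.0, "az": 0.0, "grip": 1.0},
    {"x": -0.002, "y": 0.007, "z": 0.337, "ax": 0.0, "ay": 0.0, "az": 0.0, "grip": 1.0},
    {"x": -0.002, "y": 0.007, "z": 0.337, "ax": 0.0, "ay": 0.0, "az": 0.0, "grip": 1.0},
    {"x": -0.002, "y": 0.007, "z": 0.337, "ax": 0.0, "ay": 0.0, "az": 0.0, "grip": 1.0},
    {"x": -0.002, "y": 0.007, "z": 0.337, "ax": 0.0, "ay": 0.0, "az": 0.0, "grip": 1.0},
    {"x": -0.002, "y": 0.007, "z": 0.337, "ax": 0.0, "ay": 0.0, "az": 0.0, "grip": 1.0}
  ]
}}

```text
time: 7.9
tool_pos: [0.4931, 0.0098, 0.0056]
tcp_rot: [1.951, 2.462, 0.0]
wrist_force: [-0.3, -0.0, -0.6]
width: 0.002
grip_force: 0.0
```

>>> {"op": "step_arm", "data": {
  "series": [
    {"x": 0.0, "y": 0.0, "z": 0.0, "ax": 0.0, "ay": 0.0, "az": 0.0, "grip": 1.0},
    {"x": 0.0, "y": 0.0, "z": -0.05, "ax": 0.0, "ay": 0.0, "az": 0.0, "grip": 1.0},
    {"x": 0.0, "y": 0.0, "z": -0.12, "ax": 0.0, "ay": 0.0, "az": 0.0, "grip": 1.0},
    {"x": 0.0, "y": 0.0, "z": -0.2, "ax": 0.0, "ay": 0.0, "az": 0.0, "grip": 1.0},
    {"x": 0.0, "y": 0.0, "z": -0.26, "ax": 0.0, "ay": 0.0, "az": 0.0, "grip": 1.0},
    {"x": 0.0, "y": 0.0, "z": -0.26, "ax": 0.0, "ay": 0.0, "az": 0.0, "grip": 1.0}
  ]
}}

```text
time: 8.5
tool_pos: [0.4971, 0.0097, 0.1408]
tcp_rot: [1.946, 2.456, 0.01]
wrist_force: [-0.3, -0.7, -0.2]
width: -0.001
grip_force: 0.0
```

```bash
python3 - <<'E'
from h import *
s=bot.read_state(); print(s["time"],s["tool_pos"],s["tcp_rot"],s["width"],s["grip_force"],s["wrist_force"]); 
a=np.radians(86.6); y=np.array([np.cos(a),np.sin(a)])
# measure divider & tray long bay from top view
c=cam("top","pics/t2.png")
ct=np.array([.669,.0097]); d=-.0385
mid=ct+y*((d+.004+.091)/2); print("long bay mid",mid)
print(plan([*mid,.13],-3.4))
E
```

```text
8.5 [0.4971031  0.00967899 0.14076729] [1.94625228 2.45564248 0.00952681] -0.0006746763198445088 0.0 [-0.28227964 -0.70952484 -0.17236485]
long bay mid [0.67067541 0.03790028]
(array([-0.025,  0.354,  0.018]), 'az', np.float64(0.553), '(turn -16.6)')
```

View pics/t2.png

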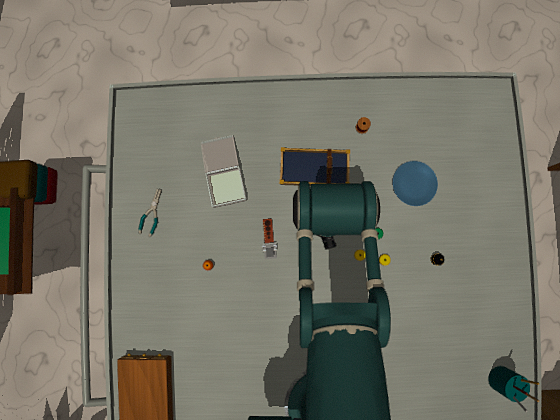

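The fingers closed on nothing, and in the top view the arm hides the leader. I'll look with the side camera.

```bash
python3 - <<'E'
from h import *
c=cam("side"); w=cam("wrist")
cv2.imwrite("pics/s2.png",np.vstack([cv2.resize(c["img"][180:330,180:390],(560,400),interpolation=2),cv2.resize(w["img"],(266,200))[:, :].repeat(1,0) if 0 else cv2.copyMakeBorder(cv2.resize(w["img"],(266,200)),0,0,0,294,0)])[:,:,::-1])
E
```

```text
(no output)
```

View pics/s2.png

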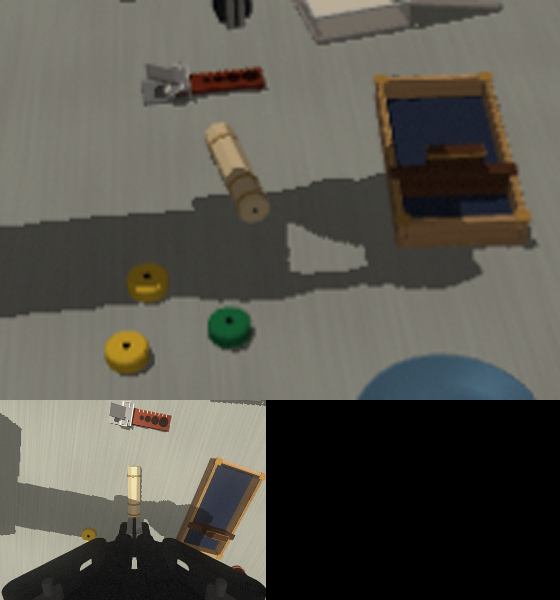

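```bash
cat > lead.py <<'E'
from h import *
s=bot.read_state(); c=cam("wrist"); print(s["time"],s["tool_pos"],s["width"])
hsv=cv2.cvtColor(c["img"],cv2.COLOR_RGB2HSV)
m=cv2.morphologyEx(cv2.inRange(hsv,np.array((12,40,50)),np.array((40,255,255))),cv2.MORPH_CLOSE,np.ones((9,9)))
for k in cv2.findContours(m,cv2.RETR_EXTERNAL,cv2.CHAIN_APPROX_NONE)[0]:
    if cv2.contourArea(k)<800: continue
    g=np.array([onz(c,q[0],q[1],.014)[:2] for q in k[:,0]],np.float32)*1000; r=cv2.minAreaRect(g)
    b=cv2.boxPoints(r);e=max([b[1]-b[0],b[2]-b[1]],key=np.linalg.norm)
    print(np.round(cv2.minAreaRect(k)[0]),np.round(r[0],1),np.round(r[1],1),np.degrees(np.arctan2(e[1],e[0]))%180)
print("tcp ground px",proj(c,[s["tool_pos"][0],s["tool_pos"][1],.014]), proj(c,s["tool_pos"]))
cv2.imwrite("pics/w4.png",c["img"][:,:,::-1])
E
python3 lead.py
```

```text
8.65 [0.49234806 0.00981001 0.1346653 ] -6.385491687826767e-05
[286. 196.] [495.7   7.3] [ 39.2 114.5] 98.15793
[465. 224.] [670.1   7.3] [207.7 129.9] 86.565155
[326.  43.] [497.1 145.4] [57.7 27.5] 3.1721804
tcp ground px [283.36298336 195.78728533] [283.61524373 246.33268833]
```

View pics/w4.png

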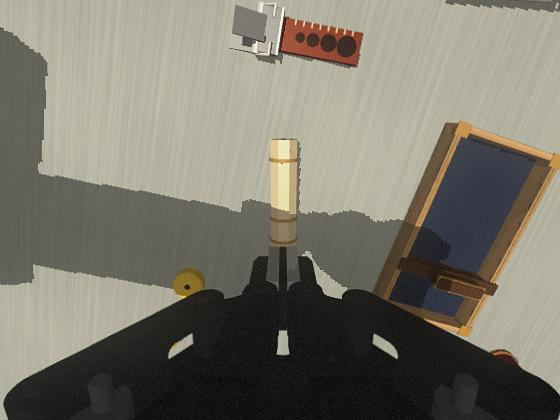

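The leader is still in place, spanning rows 138–246 at column 284 with the TCP directly above it. I'll retry in stages and check before closing.

>>> {"op": "step_arm", "data": {
  "series": [
    {"x": 0.0, "y": 0.0, "z": 0.0, "ax": 0.0, "ay": 0.0, "az": 0.0, "grip": -1.0},
    {"x": 0.0, "y": 0.0, "z": 0.0, "ax": 0.0, "ay": 0.0, "az": 0.0, "grip": -1.0},
    {"x": 0.0, "y": 0.0, "z": 0.0, "ax": 0.0, "ay": 0.0, "az": 0.0, "grip": -1.0},
    {"x": 0.0, "y": 0.0, "z": 0.0, "ax": 0.0, "ay": 0.0, "az": 0.0, "grip": -1.0},
    {"x": 0.0, "y": 0.0, "z": 0.0, "ax": 0.0, "ay": 0.0, "az": 0.0, "grip": -1.0},
    {"x": 0.0, "y": 0.0, "z": 0.1, "ax": 0.0, "ay": 0.0, "az": 0.0, "grip": -1.0},
    {"x": 0.0, "y": 0.0, "z": 0.2, "ax": 0.0, "ay": 0.0, "az": 0.0, "grip": -1.0},
    {"x": 0.0, "y": 0.0, "z": 0.25, "ax": 0.0, "ay": 0.0, "az": 0.0, "grip": -1.0},
    {"x": 0.0, "y": 0.0, "z": 0.264, "ax": 0.0, "ay": 0.0, "az": 0.0, "grip": -1.0},
    {"x": 0.0, "y": 0.0, "z": 0.264, "ax": 0.0, "ay": 0.0, "az": 0.0, "grip": -1.0},
    {"x": 0.0, "y": 0.0, "z": 0.264, "ax": 0.0, "ay": 0.0, "az": 0.0, "grip": -1.0}
  ]
}}

```text
time: 9.8
tool_pos: [0.4947, 0.0097, 0.0049]
tcp_rot: [1.95, 2.46, 0.003]
wrist_force: [0.4, -0.7, 0.6]
width: 1.001
grip_force: 0.0
```

```bash
python3 - <<'E'
from h import *
s=bot.read_state(); print(s["time"],s["tool_pos"],s["width"])
w=cam("wrist","pics/w5.png"); c=cam("side"); t=cam("top")
cv2.imwrite("pics/s3.png",np.hstack([cv2.resize(c["img"][150:300,190:340],(400,400),interpolation=2),cv2.resize(w["img"],(400,300)).copy() if 0 else cv2.copyMakeBorder(cv2.resize(w["img"],(400,300)),0,100,0,0,0)])[:,:,::-1])
E
```

```text
9.8 [0.49473868 0.00974469 0.00487246] 1.0009744307513846
```

View pics/s3.png

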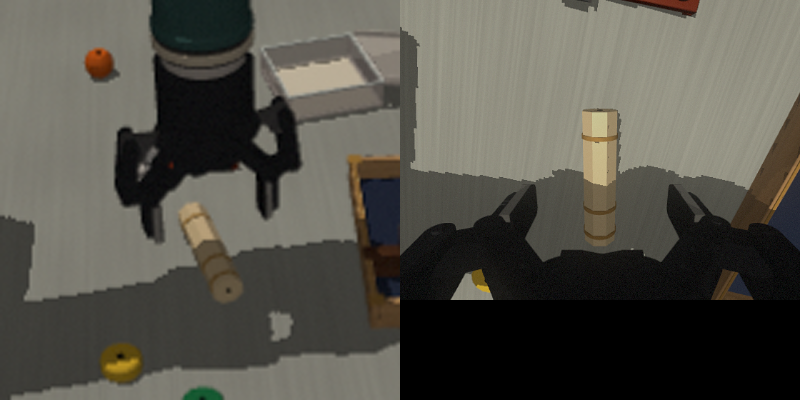

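>>> {"op": "step_arm", "data": {
  "force": 30,
  "series": [
    {"x": 0.0, "y": 0.0, "z": 0.004, "ax": 0.0, "ay": 0.0, "az": 0.0, "grip": 0.25},
    {"x": 0.0, "y": 0.0, "z": 0.004, "ax": 0.0, "ay": 0.0, "az": 0.0, "grip": 0.25},
    {"x": 0.0, "y": 0.0, "z": 0.004, "ax": 0.0, "ay": 0.0, "az": 0.0, "grip": 0.25},
    {"x": 0.0, "y": 0.0, "z": 0.004, "ax": 0.0, "ay": 0.0, "az": 0.0, "grip": 0.25},
    {"x": 0.0, "y": 0.0, "z": 0.004, "ax": 0.0, "ay": 0.0, "az": 0.0, "grip": 0.25}
  ]
}}

```text
time: 10.45
tool_pos: [0.4929, 0.0098, 0.0013]
tcp_rot: [-1.951, -2.462, 0.0]
wrist_force: [0.1, 0.3, -0.1]
width: 0.377
grip_force: 0.0
```

>>> {"op": "step_arm", "data": {
  "series": [
    {"x": 0.0, "y": 0.0, "z": 0.0, "ax": 0.0, "ay": 0.0, "az": 0.0, "grip": 0.6},
    {"x": 0.0, "y": 0.0, "z": 0.0, "ax": 0.0, "ay": 0.0, "az": 0.0, "grip": 0.6},
    {"x": 0.0, "y": 0.0, "z": 0.0, "ax": 0.0, "ay": 0.0, "az": 0.0, "grip": 0.6}
  ]
}}

```text
time: 10.75
tool_pos: [0.4929, 0.0098, 0.0012]
tcp_rot: [-1.951, -2.462, 0.0]
wrist_force: [-0.6, 0.9, 1.0]
width: 0.203
grip_force: 0.0
```

```bash
python3 - <<'E'
from h import *
s=bot.read_state(); print(s["time"],s["tool_pos"],s["width"],s["grip_force"])
w=cam("wrist"); c=cam("side")
cv2.imwrite("pics/s4.png",np.hstack([cv2.resize(c["img"][180:280,220:320],(400,400),interpolation=2),cv2.copyMakeBorder(cv2.resize(w["img"],(400,300)),0,100,0,0,0)])[:,:,::-1])
E
```

```text
10.75 [0.49289341 0.00979423 0.00121085] 0.20276610420984448 0.0
```

View pics/s4.png

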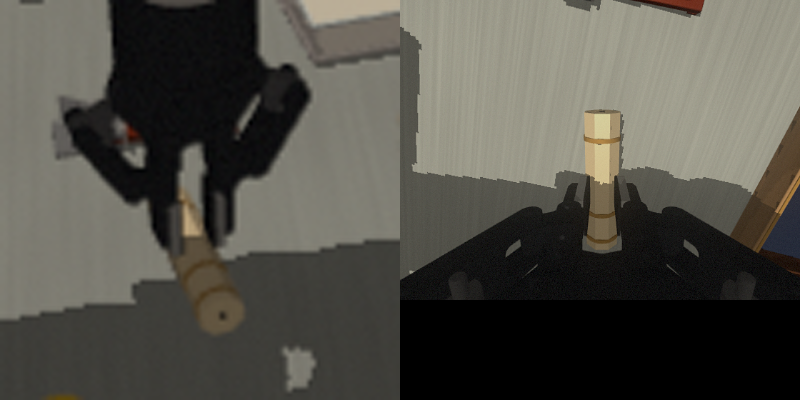

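```bash
python3 - <<'E'
from h import *
s=bot.read_state(); print(s["time"],s["tool_pos"],s["width"],s["grip_force"],s["wrist_force"],s["q"])
c=cam("side")
for u,v in((263.5,243),(275,241),(262,240),(277,238)):
    o,d=ray(c,u,v); k=(.0098-.011-o[1])/d[1]; print((o+d*k).round(4))
print(proj(c,s["tool_pos"]),proj(c,[.492,.0097,.012]))
E
```

```text
10.85 [0.49294505 0.00981012 0.0012524 ] 0.2055823704833328 0.0 [-0.18664445 -0.36280318  0.34827109] [-3.06180219e-02  1.56294953e-01  2.16604725e+00 -1.42338263e-05
  8.19286151e-01 -2.61010761e-01]
[ 0.4819 -0.0012  0.0253]
[ 0.5071 -0.0012  0.0286]
[ 0.479  -0.0012  0.034 ]
[ 0.5116 -0.0012  0.0366]
[268.58684607 247.80798411] [268.00268848 244.15853182]
```

By ray cast, the fingertips in the side view (263,243) and (275,241) sit at z≈25 mm while the reported TCP is near 0. They are riding on the upper bevel, so I'll open slightly and go lower in small force-checked steps.

>>> {"op": "step_arm", "data": {
  "series": [
    {"x": 0.0, "y": 0.0, "z": -0.01, "ax": 0.0, "ay": 0.0, "az": 0.0, "grip": 0.0},
    {"x": 0.0, "y": 0.0, "z": -0.01, "ax": 0.0, "ay": 0.0, "az": 0.0, "grip": 0.0},
    {"x": 0.0, "y": 0.0, "z": -0.01, "ax": 0.0, "ay": 0.0, "az": 0.0, "grip": 0.0},
    {"x": 0.0, "y": 0.0, "z": 0.0, "ax": 0.0, "ay": 0.0, "az": 0.0, "grip": 0.0},
    {"x": 0.0, "y": 0.0, "z": 0.008, "ax": 0.0, "ay": 0.0, "az": 0.0, "grip": 0.0},
    {"x": 0.0, "y": 0.0, "z": 0.012, "ax": 0.0, "ay": 0.0, "az": 0.0, "grip": 0.0},
    {"x": 0.0, "y": 0.0, "z": 0.012, "ax": 0.0, "ay": 0.0, "az": 0.0, "grip": 0.0}
  ]
}}

```text
time: 11.6
tool_pos: [0.4923, 0.0098, -0.0055]
tcp_rot: [-1.951, -2.461, 0.001]
wrist_force: [0.8, 0.7, -0.1]
width: 0.501
grip_force: 0.0
```

>>> {"op": "step_arm", "data": {
  "series": [
    {"x": 0.0, "y": 0.0, "z": 0.006, "ax": 0.0, "ay": 0.0, "az": 0.0, "grip": 0.0},
    {"x": 0.0, "y": 0.0, "z": 0.012, "ax": 0.0, "ay": 0.0, "az": 0.0, "grip": 0.0},
    {"x": 0.0, "y": 0.0, "z": 0.016, "ax": 0.0, "ay": 0.0, "az": 0.0, "grip": 0.0},
    {"x": 0.0, "y": 0.0, "z": 0.016, "ax": 0.0, "ay": 0.0, "az": 0.0, "grip": 0.0}
  ]
}}

```text
time: 12.0
tool_pos: [0.4926, 0.0098, -0.0131]
tcp_rot: [-1.951, -2.462, 0.001]
wrist_force: [-0.3, -0.8, 0.3]
width: 0.498
grip_force: 0.0
```

>>> {"op": "step_arm", "data": {
  "series": [
    {"x": 0.0, "y": 0.0, "z": 0.0, "ax": 0.0, "ay": 0.0, "az": 0.0, "grip": 1.0},
    {"x": 0.0, "y": 0.0, "z": 0.0, "ax": 0.0, "ay": 0.0, "az": 0.0, "grip": 1.0},
    {"x": 0.0, "y": 0.0, "z": 0.0, "ax": 0.0, "ay": 0.0, "az": 0.0, "grip": 1.0},
    {"x": 0.0, "y": 0.0, "z": 0.0, "ax": 0.0, "ay": 0.0, "az": 0.0, "grip": 1.0},
    {"x": 0.0, "y": 0.0, "z": 0.0, "ax": 0.0, "ay": 0.0, "az": 0.0, "grip": 1.0}
  ]
}}

```text
time: 12.5
tool_pos: [0.4932, 0.0098, -0.0126]
tcp_rot: [1.951, 2.462, 0.0]
wrist_force: [0.8, -0.3, 0.6]
width: 0.274
grip_force: 30.0
```

The gripper now holds the leader, at about 23 mm opening. I'll lift it.

>>> {"op": "step_arm", "data": {
  "series": [
    {"x": 0.0, "y": 0.0, "z": -0.02, "ax": 0.0, "ay": 0.0, "az": 0.0, "grip": 1.0},
    {"x": 0.0, "y": 0.0, "z": -0.06, "ax": 0.0, "ay": 0.0, "az": 0.0, "grip": 1.0},
    {"x": 0.0, "y": 0.0, "z": -0.12, "ax": 0.0, "ay": 0.0, "az": 0.0, "grip": 1.0},
    {"x": 0.0, "y": 0.0, "z": -0.2, "ax": 0.0, "ay": 0.0, "az": 0.0, "grip": 1.0},
    {"x": 0.0, "y": 0.0, "z": -0.26, "ax": 0.0, "ay": 0.0, "az": 0.0, "grip": 1.0},
    {"x": 0.0, "y": 0.0, "z": -0.26, "ax": 0.0, "ay": 0.0, "az": 0.0, "grip": 1.0},
    {"x": 0.0, "y": 0.0, "z": -0.26, "ax": 0.0, "ay": 0.0, "az": 0.0, "grip": 1.0}
  ]
}}

```text
time: 13.2
tool_pos: [0.4935, 0.0098, 0.1184]
tcp_rot: [1.95, 2.461, 0.002]
wrist_force: [-0.6, -1.0, -1.4]
width: 0.273
grip_force: 29.9
```

```bash
python3 - <<'E'
from h import *
s=bot.read_state(); print(s["width"],s["grip_force"],s["tool_pos"]); print(plan([.6707,.0379,.117],-3.4))
E
```

```text
0.272707371263531 29.92211116477847 [0.4934905  0.00978705 0.11843473]
(array([-0.026,  0.358,  0.004]), 'az', np.float64(0.553), '(turn -16.6)')
```

>>> {"op": "step_arm", "data": {
  "series": [
    {"x": -0.01, "y": 0.07, "z": 0.0, "ax": 0.0, "ay": 0.0, "az": 0.14, "grip": 1.0},
    {"x": -0.015, "y": 0.14, "z": 0.0, "ax": 0.0, "ay": 0.0, "az": 0.28, "grip": 1.0},
    {"x": -0.02, "y": 0.22, "z": 0.0, "ax": 0.0, "ay": 0.0, "az": 0.4, "grip": 1.0},
    {"x": -0.024, "y": 0.3, "z": 0.0, "ax": 0.0, "ay": 0.0, "az": 0.5, "grip": 1.0},
    {"x": -0.026, "y": 0.358, "z": 0.0, "ax": 0.0, "ay": 0.0, "az": 0.553, "grip": 1.0},
    {"x": -0.026, "y": 0.358, "z": 0.0, "ax": 0.0, "ay": 0.0, "az": 0.553, "grip": 1.0},
    {"x": -0.026, "y": 0.358, "z": 0.0, "ax": 0.0, "ay": 0.0, "az": 0.553, "grip": 1.0},
    {"x": -0.026, "y": 0.358, "z": 0.0, "ax": 0.0, "ay": 0.0, "az": 0.553, "grip": 1.0}
  ]
}}

```text
time: 14.0
tool_pos: [0.6679, 0.0378, 0.1154]
tcp_rot: [-2.284, -2.153, 0.005]
wrist_force: [-0.4, 0.6, -1.1]
width: 0.27
grip_force: 30.0
```

```bash
python3 - <<'E'
from h import *
s=bot.read_state(); print(s["width"],s["grip_force"],s["tool_pos"]); print(plan([.6707,.0379,-.0065],-3.4))
c=cam("wrist","pics/w6.png")
E
```

```text
0.2699970797669193 29.964802879840136 [0.66790119 0.03780262 0.11536401]
(array([0.001, 0.007, 0.244]), 'az', np.float64(0.001), '(turn -0.0)')
```

View pics/w6.png

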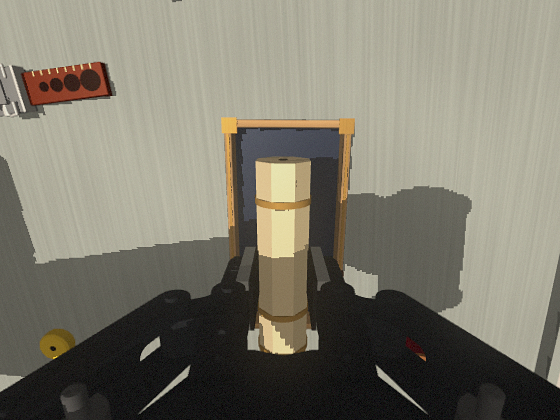

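The wrist view shows the leader held straight and parallel to the tray, over the long bay (tray interior columns 232–347). Lowering it now.

>>> {"op": "step_arm", "data": {
  "series": [
    {"x": 0.0, "y": 0.004, "z": 0.08, "ax": 0.0, "ay": 0.0, "az": 0.0, "grip": 1.0},
    {"x": 0.0, "y": 0.004, "z": 0.14, "ax": 0.0, "ay": 0.0, "az": 0.0, "grip": 1.0},
    {"x": 0.0, "y": 0.004, "z": 0.19, "ax": 0.0, "ay": 0.0, "az": 0.0, "grip": 1.0},
    {"x": 0.0, "y": 0.004, "z": 0.22, "ax": 0.0, "ay": 0.0, "az": 0.0, "grip": 1.0},
    {"x": 0.0, "y": 0.004, "z": 0.235, "ax": 0.0, "ay": 0.0, "az": 0.0, "grip": 1.0},
    {"x": 0.0, "y": 0.004, "z": 0.24, "ax": 0.0, "ay": 0.0, "az": 0.0, "grip": 1.0},
    {"x": 0.0, "y": 0.004, "z": 0.24, "ax": 0.0, "ay": 0.0, "az": 0.0, "grip": 1.0},
    {"x": 0.0, "y": 0.004, "z": 0.24, "ax": 0.0, "ay": 0.0, "az": 0.0, "grip": 1.0},
    {"x": 0.0, "y": 0.004, "z": 0.24, "ax": 0.0, "ay": 0.0, "az": 0.0, "grip": 1.0}
  ]
}}

```text
time: 14.95
tool_pos: [0.6734, 0.0379, -0.0012]
tcp_rot: [2.285, 2.154, 0.003]
wrist_force: [0.5, -0.3, -0.6]
width: 0.269
grip_force: 30.0
```

>>> {"op": "step_arm", "data": {
  "series": [
    {"x": 0.0, "y": 0.0, "z": 0.004, "ax": 0.0, "ay": 0.0, "az": 0.0, "grip": 1.0},
    {"x": 0.0, "y": 0.0, "z": 0.008, "ax": 0.0, "ay": 0.0, "az": 0.0, "grip": 1.0},
    {"x": 0.0, "y": 0.0, "z": 0.01, "ax": 0.0, "ay": 0.0, "az": 0.0, "grip": 1.0},
    {"x": 0.0, "y": 0.0, "z": 0.01, "ax": 0.0, "ay": 0.0, "az": 0.0, "grip": 1.0}
  ]
}}

```text
time: 15.35
tool_pos: [0.6722, 0.0379, -0.0075]
tcp_rot: [-2.286, -2.155, 0.0]
wrist_force: [-0.5, 1.1, 2.7]
width: 0.27
grip_force: 30.2
```

>>> {"op": "step_arm", "data": {
  "series": [
    {"x": 0.0, "y": 0.0, "z": 0.0, "ax": 0.0, "ay": 0.0, "az": 0.0, "grip": 0.25},
    {"x": 0.0, "y": 0.0, "z": 0.0, "ax": 0.0, "ay": 0.0, "az": 0.0, "grip": 0.1},
    {"x": 0.0, "y": 0.0, "z": 0.0, "ax": 0.0, "ay": 0.0, "az": 0.0, "grip": 0.1},
    {"x": 0.0, "y": 0.0, "z": 0.0, "ax": 0.0, "ay": 0.0, "az": 0.0, "grip": 0.1},
    {"x": 0.0, "y": 0.0, "z": -0.05, "ax": 0.0, "ay": 0.0, "az": 0.0, "grip": 0.1},
    {"x": 0.0, "y": 0.0, "z": -0.13, "ax": 0.0, "ay": 0.0, "az": 0.0, "grip": 0.1},
    {"x": 0.0, "y": 0.0, "z": -0.22, "ax": 0.0, "ay": 0.0, "az": 0.0, "grip": 0.1},
    {"x": 0.0, "y": 0.0, "z": -0.3, "ax": 0.0, "ay": 0.0, "az": 0.0, "grip": 0.1},
    {"x": 0.0, "y": 0.0, "z": -0.3, "ax": 0.0, "ay": 0.0, "az": 0.0, "grip": 0.1}
  ]
}}

```text
time: 16.25
tool_pos: [0.6776, 0.038, 0.1511]
tcp_rot: [2.279, 2.148, 0.016]
wrist_force: [1.1, -0.6, 1.0]
width: 0.446
grip_force: 0.0
```

```bash
python3 lead.py; python3 - <<'E'
from h import *
print(plan([.4768,-.1587,.143],-3.4))
E
```

```text
16.25 [0.67760938 0.03800524 0.15109455] 0.4460221238804982
[539. 263.] [958.4 -85.5] [ 49.3 311.6] 101.151985
[274. 214.] [670.2   5.6] [207.6 113.6] 86.67008
tcp ground px [281.27940114 191.78073735] [283.58930949 246.06030353]
(array([-0.416, -0.374,  0.005]), 'az', np.float64(0.0), '(turn -0.0)')
```

>>> {"op": "step_arm", "data": {
  "series": [
    {"x": -0.416, "y": -0.374, "z": 0.0, "ax": 0.0, "ay": 0.0, "az": 0.0, "grip": -0.2},
    {"x": -0.416, "y": -0.374, "z": 0.0, "ax": 0.0, "ay": 0.0, "az": 0.0, "grip": -0.2},
    {"x": -0.416, "y": -0.374, "z": 0.0, "ax": 0.0, "ay": 0.0, "az": 0.0, "grip": -0.2},
    {"x": -0.416, "y": -0.374, "z": 0.0, "ax": 0.0, "ay": 0.0, "az": 0.0, "grip": -0.2},
    {"x": -0.416, "y": -0.374, "z": 0.0, "ax": 0.0, "ay": 0.0, "az": 0.0, "grip": -0.2},
    {"x": -0.416, "y": -0.374, "z": 0.0, "ax": 0.0, "ay": 0.0, "az": 0.0, "grip": -0.2},
    {"x": -0.416, "y": -0.374, "z": 0.0, "ax": 0.0, "ay": 0.0, "az": 0.0, "grip": -0.2},
    {"x": -0.416, "y": -0.374, "z": 0.0, "ax": 0.0, "ay": 0.0, "az": 0.0, "grip": -0.2},
    {"x": -0.416, "y": -0.374, "z": 0.0, "ax": 0.0, "ay": 0.0, "az": 0.0, "grip": -0.2}
  ]
}}

```text
time: 17.2
tool_pos: [0.4734, -0.1581, 0.1416]
tcp_rot: [-2.285, -2.154, -0.0]
wrist_force: [0.2, -0.2, -0.2]
width: 0.594
grip_force: 0.0
```

```bash
cat > col.py <<'E'
from h import *
RNG={"green":((40,80,30),(90,255,255)),"yellow":((22,180,60),(32,255,255)),"orange":((2,150,60),(18,255,255)),"black":((0,0,0),(180,255,45)),"blue":((95,80,40),(120,255,255))}
def find(cam_,name,z,amin,pred=None,rad=90):
    c=cam(cam_); hsv=cv2.cvtColor(c["img"],cv2.COLOR_RGB2HSV); m=cv2.inRange(hsv,*map(np.array,RNG[name])); out=[]
    if pred is not None:
        q=np.zeros_like(m); cv2.circle(q,tuple(int(v) for v in proj(c,pred)),rad,255,-1); m&=q
    for k in cv2.findContours(m,cv2.RETR_EXTERNAL,cv2.CHAIN_APPROX_NONE)[0]:
        if cv2.contourArea(k)<amin: continue
        g=np.array([onz(c,p[0],p[1],z)[:2] for p in k[:,0]],np.float32)
        (x,y),r=cv2.minEnclosingCircle(g); print(cam_,name,np.round(cv2.minEnclosingCircle(k)[0]),"xy",round(x,4),round(y,4),"r",round(r,4)); out.append((x,y,r))
    return out
E
python3 - <<'E'
from col import *
s=bot.read_state(); print(s["time"],s["tool_pos"],s["width"],s["q"][5])
find("wrist","green",.011,200); find("top","yellow",.011,30); find("wrist","yellow",.011,200)
E
```

```text
17.2 [ 0.47342003 -0.15807145  0.14160887] 0.5940484673741 -0.3137994098378525
wrist green [286. 194.] xy 0.4755 -0.1591 r 0.0164
top yellow [384. 259.] xy 0.403 -0.1755 r 0.0162
top yellow [360. 254.] xy 0.4185 -0.1071 r 0.0155
wrist yellow [219. 144.] xy 0.4169 -0.1074 r 0.0154
```

```bash
python3 - <<'E'
from h import *
print(plan([.476,-.159,-.020],-3.4))
E
```

```text
(array([-0.002,  0.005,  0.324]), 'az', np.float64(0.003), '(turn -0.1)')
```

>>> {"op": "step_arm", "data": {
  "series": [
    {"x": -0.002, "y": 0.005, "z": 0.1, "ax": 0.0, "ay": 0.0, "az": 0.0, "grip": -0.2},
    {"x": -0.002, "y": 0.005, "z": 0.19, "ax": 0.0, "ay": 0.0, "az": 0.0, "grip": -0.2},
    {"x": -0.002, "y": 0.005, "z": 0.26, "ax": 0.0, "ay": 0.0, "az": 0.0, "grip": -0.2},
    {"x": -0.002, "y": 0.005, "z": 0.295, "ax": 0.0, "ay": 0.0, "az": 0.0, "grip": -0.2},
    {"x": -0.002, "y": 0.005, "z": 0.305, "ax": 0.0, "ay": 0.0, "az": 0.0, "grip": -0.2},
    {"x": -0.002, "y": 0.005, "z": 0.31, "ax": 0.0, "ay": 0.0, "az": 0.0, "grip": -0.2},
    {"x": -0.002, "y": 0.005, "z": 0.314, "ax": 0.0, "ay": 0.0, "az": 0.0, "grip": -0.2},
    {"x": -0.002, "y": 0.005, "z": 0.314, "ax": 0.0, "ay": 0.0, "az": 0.0, "grip": -0.2},
    {"x": -0.002, "y": 0.005, "z": 0.314, "ax": 0.0, "ay": 0.0, "az": 0.0, "grip": -0.2}
  ]
}}

```text
time: 18.25
tool_pos: [0.4768, -0.1602, -0.0135]
tcp_rot: [2.285, 2.153, 0.002]
wrist_force: [0.2, -0.1, 0.4]
width: 0.605
grip_force: 0.0
```

>>> {"op": "step_arm", "data": {
  "series": [
    {"x": 0.0, "y": 0.0, "z": 0.002, "ax": 0.0, "ay": 0.0, "az": 0.0, "grip": -0.2},
    {"x": 0.0, "y": 0.0, "z": 0.005, "ax": 0.0, "ay": 0.0, "az": 0.0, "grip": -0.2},
    {"x": 0.0, "y": 0.0, "z": 0.005, "ax": 0.0, "ay": 0.0, "az": 0.0, "grip": -0.2}
  ]
}}

```text
time: 18.55
tool_pos: [0.4756, -0.1598, -0.0172]
tcp_rot: [2.286, 2.155, 0.0]
wrist_force: [-0.4, -1.8, -0.4]
width: 0.598
grip_force: 0.0
```

>>> {"op": "step_arm", "data": {
  "series": [
    {"x": 0.0, "y": 0.0, "z": 0.004, "ax": 0.0, "ay": 0.0, "az": 0.0, "grip": 0.0},
    {"x": 0.0, "y": 0.0, "z": 0.004, "ax": 0.0, "ay": 0.0, "az": 0.0, "grip": 1.0},
    {"x": 0.0, "y": 0.0, "z": 0.004, "ax": 0.0, "ay": 0.0, "az": 0.0, "grip": 1.0},
    {"x": 0.0, "y": 0.0, "z": 0.004, "ax": 0.0, "ay": 0.0, "az": 0.0, "grip": 1.0},
    {"x": 0.0, "y": 0.0, "z": 0.004, "ax": 0.0, "ay": 0.0, "az": 0.0, "grip": 1.0},
    {"x": 0.0, "y": 0.0, "z": 0.004, "ax": 0.0, "ay": 0.0, "az": 0.0, "grip": 1.0}
  ]
}}

```text
time: 19.15
tool_pos: [0.4756, -0.1598, -0.0193]
tcp_rot: [-2.286, -2.155, 0.0]
wrist_force: [0.5, -0.0, 0.2]
width: 0.354
grip_force: 29.7
```

>>> {"op": "step_arm", "data": {
  "series": [
    {"x": 0.0, "y": 0.0, "z": -0.02, "ax": 0.0, "ay": 0.0, "az": 0.0, "grip": 1.0},
    {"x": 0.0, "y": 0.0, "z": -0.06, "ax": 0.0, "ay": 0.0, "az": 0.0, "grip": 1.0},
    {"x": 0.0, "y": 0.0, "z": -0.12, "ax": 0.0, "ay": 0.0, "az": 0.0, "grip": 1.0},
    {"x": 0.0, "y": 0.0, "z": -0.2, "ax": 0.0, "ay": 0.0, "az": 0.0, "grip": 1.0},
    {"x": 0.0, "y": 0.0, "z": -0.28, "ax": 0.0, "ay": 0.0, "az": 0.0, "grip": 1.0},
    {"x": 0.0, "y": 0.0, "z": -0.28, "ax": 0.0, "ay": 0.0, "az": 0.0, "grip": 1.0},
    {"x": 0.0, "y": 0.0, "z": -0.28, "ax": 0.0, "ay": 0.0, "az": 0.0, "grip": 1.0}
  ]
}}

```text
time: 19.85
tool_pos: [0.4768, -0.1603, 0.1228]
tcp_rot: [2.284, 2.152, 0.003]
wrist_force: [-0.2, -0.3, -0.1]
width: 0.355
grip_force: 29.8
```

```bash
python3 - <<'E'
from h import *
s=bot.read_state(); print(s["width"],s["grip_force"],s["tool_pos"]); print(plan([.665,-.0572,.12],-3.4))
c=cam("top","pics/t3.png")
# sample along tray axis at rim height: dark wood ear vs light rim, and interior lining
ct=np.array([.669,.0097]);a=np.radians(86.6);y=np.array([np.cos(a),np.sin(a)]);x=np.array([y[1],-y[0]])
hsv=cv2.cvtColor(c["img"],cv2.COLOR_RGB2HSV)
for off,z in((.048,.030),(.0,.052)):
    print([(t,*hsv[tuple(proj(c,[*(ct+x*off+y*t/1000),z]).round().astype(int)[::-1])].tolist()) for t in range(-60,-15,3)])
E
```

```text
0.35524427323653696 29.763965053134598 [ 0.47680959 -0.1602798   0.12283432]
(array([0.228, 0.364, 0.007]), 'az', np.float64(0.0), '(turn -0.0)')
[(-60, 19, 200, 162), (-57, 18, 203, 167), (-54, 19, 206, 167), (-51, 19, 200, 171), (-48, 19, 189, 165), (-45, 18, 206, 110), (-42, 8, 212, 59), (-39, 9, 143, 64), (-36, 11, 161, 57), (-33, 16, 133, 94), (-30, 17, 137, 132), (-27, 18, 132, 110), (-24, 17, 137, 119), (-21, 17, 110, 158), (-18, 18, 147, 172)]
[(-60, 109, 98, 57), (-57, 110, 102, 60), (-54, 111, 119, 58), (-51, 114, 106, 60), (-48, 108, 111, 60), (-45, 110, 154, 43), (-42, 13, 189, 58), (-39, 11, 178, 70), (-36, 10, 190, 67), (-33, 14, 183, 71), (-30, 150, 15, 52), (-27, 111, 130, 61), (-24, 111, 168, 53), (-21, 25, 83, 165), (-18, 26, 81, 192)]
```

>>> {"op": "step_arm", "data": {
  "series": [
    {"x": 0.04, "y": 0.07, "z": 0.0, "ax": 0.0, "ay": 0.0, "az": 0.0, "grip": 1.0},
    {"x": 0.09, "y": 0.14, "z": 0.0, "ax": 0.0, "ay": 0.0, "az": 0.0, "grip": 1.0},
    {"x": 0.14, "y": 0.21, "z": 0.0, "ax": 0.0, "ay": 0.0, "az": 0.0, "grip": 1.0},
    {"x": 0.18, "y": 0.29, "z": 0.0, "ax": 0.0, "ay": 0.0, "az": 0.0, "grip": 1.0},
    {"x": 0.228, "y": 0.364, "z": 0.0, "ax": 0.0, "ay": 0.0, "az": 0.0, "grip": 1.0},
    {"x": 0.228, "y": 0.364, "z": 0.0, "ax": 0.0, "ay": 0.0, "az": 0.0, "grip": 1.0},
    {"x": 0.228, "y": 0.364, "z": 0.0, "ax": 0.0, "ay": 0.0, "az": 0.0, "grip": 1.0},
    {"x": 0.228, "y": 0.364, "z": 0.1, "ax": 0.0, "ay": 0.0, "az": 0.0, "grip": 1.0},
    {"x": 0.228, "y": 0.364, "z": 0.16, "ax": 0.0, "ay": 0.0, "az": 0.0, "grip": 1.0},
    {"x": 0.228, "y": 0.364, "z": 0.16, "ax": 0.0, "ay": 0.0, "az": 0.0, "grip": 1.0},
    {"x": 0.228, "y": 0.364, "z": 0.16, "ax": 0.0, "ay": 0.0, "az": 0.0, "grip": 1.0}
  ]
}}

```text
time: 21.0
tool_pos: [0.6619, -0.0574, 0.0397]
tcp_rot: [-2.285, -2.152, 0.004]
wrist_force: [1.1, 0.5, 0.1]
width: 0.351
grip_force: 29.9
```

```bash
python3 - <<'E'
from h import *
s=bot.read_state(); print(s["tool_pos"]); print(plan([.665,-.0572,-.0143],-3.4))
E
```

```text
[ 0.66187836 -0.05739798  0.03974699]
(array([0.001, 0.007, 0.108]), 'az', np.float64(-0.001), '(turn 0.0)')
```

>>> {"op": "step_arm", "data": {
  "series": [
    {"x": 0.0, "y": 0.002, "z": 0.04, "ax": 0.0, "ay": 0.0, "az": 0.0, "grip": 1.0},
    {"x": 0.0, "y": 0.002, "z": 0.075, "ax": 0.0, "ay": 0.0, "az": 0.0, "grip": 1.0},
    {"x": 0.0, "y": 0.002, "z": 0.092, "ax": 0.0, "ay": 0.0, "az": 0.0, "grip": 1.0},
    {"x": 0.0, "y": 0.002, "z": 0.1, "ax": 0.0, "ay": 0.0, "az": 0.0, "grip": 1.0},
    {"x": 0.0, "y": 0.002, "z": 0.1, "ax": 0.0, "ay": 0.0, "az": 0.0, "grip": 1.0},
    {"x": 0.0, "y": 0.002, "z": 0.1, "ax": 0.0, "ay": 0.0, "az": 0.0, "grip": 1.0}
  ]
}}

```text
time: 21.6
tool_pos: [0.6656, -0.0569, -0.0085]
tcp_rot: [2.286, 2.154, 0.001]
wrist_force: [0.6, -0.5, 0.6]
width: 0.355
grip_force: 29.9
```

>>> {"op": "step_arm", "data": {
  "series": [
    {"x": 0.0, "y": 0.0, "z": 0.004, "ax": 0.0, "ay": 0.0, "az": 0.0, "grip": 1.0},
    {"x": 0.0, "y": 0.0, "z": 0.008, "ax": 0.0, "ay": 0.0, "az": 0.0, "grip": 1.0},
    {"x": 0.0, "y": 0.0, "z": 0.01, "ax": 0.0, "ay": 0.0, "az": 0.0, "grip": 1.0},
    {"x": 0.0, "y": 0.0, "z": 0.01, "ax": 0.0, "ay": 0.0, "az": 0.0, "grip": 1.0}
  ]
}}

```text
time: 22.0
tool_pos: [0.6651, -0.0569, -0.0142]
tcp_rot: [2.286, 2.155, 0.0]
wrist_force: [-1.1, -0.2, -0.4]
width: 0.351
grip_force: 29.9
```

>>> {"op": "step_arm", "data": {
  "series": [
    {"x": 0.0, "y": 0.0, "z": 0.002, "ax": 0.0, "ay": 0.0, "az": 0.0, "grip": 1.0},
    {"x": 0.0, "y": 0.0, "z": 0.002, "ax": 0.0, "ay": 0.0, "az": 0.0, "grip": 1.0}
  ]
}}

```text
time: 22.2
tool_pos: [0.6652, -0.0568, -0.0143]
tcp_rot: [-2.286, -2.155, 0.0]
wrist_force: [-2.5, -0.0, 5.5]
width: 0.351
grip_force: 30.4
```

>>> {"op": "step_arm", "data": {
  "series": [
    {"x": 0.0, "y": 0.0, "z": 0.0, "ax": 0.0, "ay": 0.0, "az": 0.0, "grip": 0.15},
    {"x": 0.0, "y": 0.0, "z": 0.0, "ax": 0.0, "ay": 0.0, "az": 0.0, "grip": 0.0},
    {"x": 0.0, "y": 0.0, "z": 0.0, "ax": 0.0, "ay": 0.0, "az": 0.0, "grip": 0.0},
    {"x": 0.0, "y": 0.0, "z": 0.0, "ax": 0.0, "ay": 0.0, "az": 0.0, "grip": 0.0},
    {"x": 0.0, "y": 0.0, "z": -0.05, "ax": 0.0, "ay": 0.0, "az": 0.0, "grip": 0.0},
    {"x": 0.0, "y": 0.0, "z": -0.13, "ax": 0.0, "ay": 0.0, "az": 0.0, "grip": 0.0},
    {"x": 0.0, "y": 0.0, "z": -0.22, "ax": 0.0, "ay": 0.0, "az": 0.0, "grip": 0.0},
    {"x": 0.0, "y": 0.0, "z": -0.32, "ax": 0.0, "ay": 0.0, "az": 0.0, "grip": 0.0},
    {"x": 0.0, "y": 0.0, "z": -0.32, "ax": 0.0, "ay": 0.0, "az": 0.0, "grip": 0.0}
  ]
}}

```text
time: 23.1
tool_pos: [0.6713, -0.0576, 0.1549]
tcp_rot: [2.277, 2.146, 0.016]
wrist_force: [1.5, 0.4, 0.7]
width: 0.5
grip_force: 0.0
```

```bash
python3 - <<'E'
from col import *
s=bot.read_state(); print(s["tool_pos"],s["time"]); print(plan([.402,-.322,.145],-3.4))
find("wrist","green",.019,150)
E
```

```text
[ 0.67127459 -0.05757897  0.15487997] 23.1
(array([-0.56 , -0.507,  0.012]), 'az', np.float64(0.0), '(turn -0.0)')
wrist green [274. 190.] xy 0.6646 -0.0557 r 0.0163
```

>>> {"op": "step_arm", "data": {
  "series": [
    {"x": -0.56, "y": -0.507, "z": 0.0, "ax": 0.0, "ay": 0.0, "az": 0.0, "grip": -0.4},
    {"x": -0.56, "y": -0.507, "z": 0.0, "ax": 0.0, "ay": 0.0, "az": 0.0, "grip": -0.4},
    {"x": -0.56, "y": -0.507, "z": 0.0, "ax": 0.0, "ay": 0.0, "az": 0.0, "grip": -0.4},
    {"x": -0.56, "y": -0.507, "z": 0.0, "ax": 0.0, "ay": 0.0, "az": 0.0, "grip": -0.4},
    {"x": -0.56, "y": -0.507, "z": 0.0, "ax": 0.0, "ay": 0.0, "az": 0.0, "grip": -0.4},
    {"x": -0.56, "y": -0.507, "z": 0.0, "ax": 0.0, "ay": 0.0, "az": 0.0, "grip": -0.4},
    {"x": -0.56, "y": -0.507, "z": 0.0, "ax": 0.0, "ay": 0.0, "az": 0.0, "grip": -0.4},
    {"x": -0.56, "y": -0.507, "z": 0.0, "ax": 0.0, "ay": 0.0, "az": 0.0, "grip": -0.4},
    {"x": -0.56, "y": -0.507, "z": 0.0, "ax": 0.0, "ay": 0.0, "az": 0.0, "grip": -0.4},
    {"x": -0.56, "y": -0.507, "z": 0.0, "ax": 0.0, "ay": 0.0, "az": 0.0, "grip": -0.4}
  ]
}}

```text
time: 24.15
tool_pos: [0.3946, -0.3211, 0.1437]
tcp_rot: [-2.287, -2.151, -0.001]
wrist_force: [0.4, 0.1, 0.3]
width: 0.702
grip_force: 0.0
```

```bash
python3 - <<'E'
from col import *
s=bot.read_state(); print(s["tool_pos"],s["time"],s["q"][5])
c=cam("wrist","pics/w7.png"); print(proj(c,[.402,-.322,.02]))
hsv=cv2.cvtColor(c["img"],cv2.COLOR_RGB2HSV); m=cv2.inRange(hsv,np.array((0,0,0)),np.array((180,255,60)))
u,v=proj(c,[.402,-.322,.02]).astype(int)
n,l,st,_=cv2.connectedComponentsWithStats(m); print(st[l[v,u]],l[v,u])
for z in(.0,.024,.042): print(z,proj(c,[.402,-.322,z]))
find("top","blue",.013,500); print(plan([.402,-.322,-.019],-3.4))
E
```

```text
[ 0.39463495 -0.32107486  0.14367648] 24.15 -0.6713757046009884
[291.11646791 195.48335892]
[270 181  33  36 892] 2
0.0 [290.62542589 190.81741296]
0.024 [291.22242102 196.49023884]
0.042 [291.73583708 201.36976753]
top blue [415. 183.] xy 0.6153 -0.2741 r 0.0652
top blue [305. 166.] xy 0.673 0.0368 r 0.0713
(array([-0.003,  0.013,  0.326]), 'az', np.float64(0.001), '(turn -0.0)')
```

View pics/w7.png

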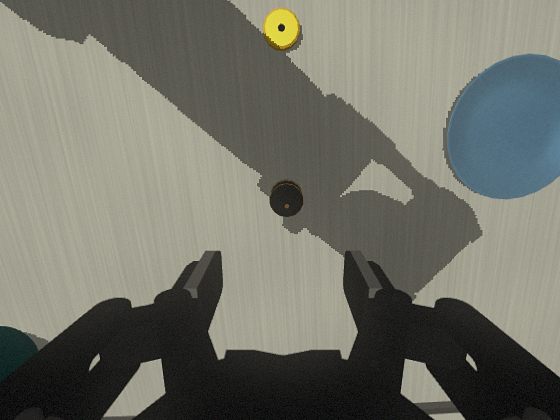

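The cap shows at (286,198), 5 px left of my prediction, so its x is about 0.3975. Descending on it.

>>> {"op": "step_arm", "data": {
  "series": [
    {"x": 0.0, "y": 0.005, "z": 0.1, "ax": 0.0, "ay": 0.0, "az": 0.0, "grip": -0.4},
    {"x": 0.0, "y": 0.005, "z": 0.18, "ax": 0.0, "ay": 0.0, "az": 0.0, "grip": -0.4},
    {"x": 0.0, "y": 0.005, "z": 0.25, "ax": 0.0, "ay": 0.0, "az": 0.0, "grip": -0.4},
    {"x": 0.0, "y": 0.005, "z": 0.29, "ax": 0.0, "ay": 0.0, "az": 0.0, "grip": -0.4},
    {"x": 0.0, "y": 0.005, "z": 0.305, "ax": 0.0, "ay": 0.0, "az": 0.0, "grip": -0.4},
    {"x": 0.0, "y": 0.005, "z": 0.312, "ax": 0.0, "ay": 0.0, "az": 0.0, "grip": -0.4},
    {"x": 0.0, "y": 0.005, "z": 0.312, "ax": 0.0, "ay": 0.0, "az": 0.0, "grip": -0.4},
    {"x": 0.0, "y": 0.005, "z": 0.312, "ax": 0.0, "ay": 0.0, "az": 0.0, "grip": -0.4}
  ]
}}

```text
time: 25.05
tool_pos: [0.3993, -0.3223, -0.0098]
tcp_rot: [2.284, 2.153, 0.0]
wrist_force: [0.8, 0.2, 0.2]
width: 0.702
grip_force: 0.0
```

>>> {"op": "step_arm", "data": {
  "series": [
    {"x": 0.0, "y": -0.003, "z": 0.005, "ax": 0.0, "ay": 0.0, "az": 0.0, "grip": -0.1},
    {"x": 0.0, "y": -0.003, "z": 0.01, "ax": 0.0, "ay": 0.0, "az": 0.0, "grip": 0.0},
    {"x": 0.0, "y": -0.003, "z": 0.01, "ax": 0.0, "ay": 0.0, "az": 0.0, "grip": 0.1},
    {"x": 0.0, "y": -0.003, "z": 0.01, "ax": 0.0, "ay": 0.0, "az": 0.0, "grip": 0.2},
    {"x": 0.0, "y": -0.003, "z": 0.01, "ax": 0.0, "ay": 0.0, "az": 0.0, "grip": 0.3},
    {"x": 0.0, "y": -0.003, "z": 0.01, "ax": 0.0, "ay": 0.0, "az": 0.0, "grip": 1.0},
    {"x": 0.0, "y": -0.003, "z": 0.01, "ax": 0.0, "ay": 0.0, "az": 0.0, "grip": 1.0},
    {"x": 0.0, "y": -0.003, "z": 0.01, "ax": 0.0, "ay": 0.0, "az": 0.0, "grip": 1.0}
  ]
}}

```text
time: 25.85
tool_pos: [0.3966, -0.3216, -0.0159]
tcp_rot: [2.286, 2.155, -0.0]
wrist_force: [-1.3, 0.7, 6.4]
width: 0.359
grip_force: 30.0
```

>>> {"op": "step_arm", "data": {
  "series": [
    {"x": 0.0, "y": 0.0, "z": -0.02, "ax": 0.0, "ay": 0.0, "az": 0.0, "grip": 1.0},
    {"x": 0.0, "y": 0.0, "z": -0.06, "ax": 0.0, "ay": 0.0, "az": 0.0, "grip": 1.0},
    {"x": 0.0, "y": 0.0, "z": -0.12, "ax": 0.0, "ay": 0.0, "az": 0.0, "grip": 1.0},
    {"x": 0.0, "y": 0.0, "z": -0.2, "ax": 0.0, "ay": 0.0, "az": 0.0, "grip": 1.0},
    {"x": 0.0, "y": 0.0, "z": -0.25, "ax": 0.0, "ay": 0.0, "az": 0.0, "grip": 1.0},
    {"x": 0.0, "y": 0.0, "z": -0.25, "ax": 0.0, "ay": 0.0, "az": 0.0, "grip": 1.0},
    {"x": 0.0, "y": 0.0, "z": -0.25, "ax": 0.0, "ay": 0.0, "az": 0.0, "grip": 1.0}
  ]
}}

```text
time: 26.55
tool_pos: [0.3967, -0.3216, 0.1094]
tcp_rot: [2.285, 2.154, 0.0]
wrist_force: [-0.1, 0.4, -1.9]
width: 0.363
grip_force: 29.9
```

```bash
python3 - <<'E'
from col import *
s=bot.read_state(); print(s["tool_pos"],s["time"],s["width"],s["grip_force"])
find("wrist","blue",.014,5000)
print(plan([.615,-.2745,.11],-3.4))
E
```

```text
[ 0.39670458 -0.3216178   0.10941309] 26.55 0.3634480245312012 29.882364626973867
wrist blue [531. 124.] xy 0.615 -0.274 r 0.0655
(array([ 0.118,  0.432, -0.004]), 'az', np.float64(0.0), '(turn -0.0)')
```

>>> {"op": "step_arm", "data": {
  "series": [
    {"x": 0.02, "y": 0.07, "z": 0.0, "ax": 0.0, "ay": 0.0, "az": 0.0, "grip": 1.0},
    {"x": 0.045, "y": 0.16, "z": 0.0, "ax": 0.0, "ay": 0.0, "az": 0.0, "grip": 1.0},
    {"x": 0.07, "y": 0.25, "z": 0.0, "ax": 0.0, "ay": 0.0, "az": 0.0, "grip": 1.0},
    {"x": 0.095, "y": 0.34, "z": 0.0, "ax": 0.0, "ay": 0.0, "az": 0.0, "grip": 1.0},
    {"x": 0.118, "y": 0.432, "z": 0.0, "ax": 0.0, "ay": 0.0, "az": 0.0, "grip": 1.0},
    {"x": 0.118, "y": 0.432, "z": 0.0, "ax": 0.0, "ay": 0.0, "az": 0.0, "grip": 1.0},
    {"x": 0.118, "y": 0.432, "z": 0.0, "ax": 0.0, "ay": 0.0, "az": 0.0, "grip": 1.0},
    {"x": 0.118, "y": 0.432, "z": 0.08, "ax": 0.0, "ay": 0.0, "az": 0.0, "grip": 1.0},
    {"x": 0.118, "y": 0.432, "z": 0.15, "ax": 0.0, "ay": 0.0, "az": 0.0, "grip": 1.0},
    {"x": 0.118, "y": 0.432, "z": 0.18, "ax": 0.0, "ay": 0.0, "az": 0.0, "grip": 1.0},
    {"x": 0.118, "y": 0.432, "z": 0.18, "ax": 0.0, "ay": 0.0, "az": 0.0, "grip": 1.0},
    {"x": 0.118, "y": 0.432, "z": 0.18, "ax": 0.0, "ay": 0.0, "az": 0.0, "grip": 1.0}
  ]
}}

```text
time: 27.8
tool_pos: [0.6151, -0.2757, 0.0192]
tcp_rot: [-2.287, -2.154, 0.0]
wrist_force: [-0.2, -0.0, -0.7]
width: 0.362
grip_force: 30.0
```

```bash
python3 - <<'E'
from col import *
s=bot.read_state(); print(s["tool_pos"],s["time"],s["width"],s["grip_force"])
print(plan([.615,-.2742,-.0095],-3.4))
E
```

```text
[ 0.615114   -0.27573966  0.0192434 ] 27.8 0.3622671386539921 30.043097147718072
(array([ 0.003, -0.   ,  0.057]), 'az', np.float64(-0.001), '(turn 0.0)')
```

>>> {"op": "step_arm", "data": {
  "series": [
    {"x": 0.003, "y": 0.0, "z": 0.025, "ax": 0.0, "ay": 0.0, "az": 0.0, "grip": 1.0},
    {"x": 0.003, "y": 0.0, "z": 0.045, "ax": 0.0, "ay": 0.0, "az": 0.0, "grip": 1.0},
    {"x": 0.003, "y": 0.0, "z": 0.054, "ax": 0.0, "ay": 0.0, "az": 0.0, "grip": 1.0},
    {"x": 0.003, "y": 0.0, "z": 0.054, "ax": 0.0, "ay": 0.0, "az": 0.0, "grip": 1.0},
    {"x": 0.003, "y": 0.0, "z": 0.054, "ax": 0.0, "ay": 0.0, "az": 0.0, "grip": 1.0}
  ]
}}

```text
time: 28.3
tool_pos: [0.6157, -0.2738, -0.0083]
tcp_rot: [-2.286, -2.155, 0.0]
wrist_force: [-0.0, 0.4, -0.6]
width: 0.363
grip_force: 30.0
```

>>> {"op": "step_arm", "data": {
  "series": [
    {"x": 0.0, "y": 0.0, "z": 0.002, "ax": 0.0, "ay": 0.0, "az": 0.0, "grip": 1.0},
    {"x": 0.0, "y": 0.0, "z": 0.004, "ax": 0.0, "ay": 0.0, "az": 0.0, "grip": 1.0},
    {"x": 0.0, "y": 0.0, "z": 0.004, "ax": 0.0, "ay": 0.0, "az": 0.0, "grip": 1.0}
  ]
}}

```text
time: 28.6
tool_pos: [0.6157, -0.2738, -0.0101]
tcp_rot: [2.286, 2.155, 0.0]
wrist_force: [0.4, 0.0, -1.2]
width: 0.361
grip_force: 30.0
```

>>> {"op": "step_arm", "data": {
  "series": [
    {"x": 0.0, "y": 0.0, "z": 0.001, "ax": 0.0, "ay": 0.0, "az": 0.0, "grip": 1.0},
    {"x": 0.0, "y": 0.0, "z": 0.002, "ax": 0.0, "ay": 0.0, "az": 0.0, "grip": 1.0},
    {"x": 0.0, "y": 0.0, "z": 0.002, "ax": 0.0, "ay": 0.0, "az": 0.0, "grip": 1.0}
  ]
}}

```text
time: 28.9
tool_pos: [0.6158, -0.2739, -0.0108]
tcp_rot: [2.286, 2.155, 0.0]
wrist_force: [-1.4, 0.2, 2.7]
width: 0.362
grip_force: 30.3
```

>>> {"op": "step_arm", "data": {
  "series": [
    {"x": 0.0, "y": 0.0, "z": 0.0, "ax": 0.0, "ay": 0.0, "az": 0.0, "grip": 0.2},
    {"x": 0.0, "y": 0.0, "z": 0.0, "ax": 0.0, "ay": 0.0, "az": 0.0, "grip": 0.1},
    {"x": 0.0, "y": 0.0, "z": 0.0, "ax": 0.0, "ay": 0.0, "az": 0.0, "grip": 0.0},
    {"x": 0.0, "y": 0.0, "z": 0.0, "ax": 0.0, "ay": 0.0, "az": 0.0, "grip": 0.0},
    {"x": 0.0, "y": 0.0, "z": -0.04, "ax": 0.0, "ay": 0.0, "az": 0.0, "grip": 0.0},
    {"x": 0.0, "y": 0.0, "z": -0.12, "ax": 0.0, "ay": 0.0, "az": 0.0, "grip": 0.0},
    {"x": 0.0, "y": 0.0, "z": -0.22, "ax": 0.0, "ay": 0.0, "az": 0.0, "grip": -0.4},
    {"x": 0.0, "y": 0.0, "z": -0.32, "ax": 0.0, "ay": 0.0, "az": 0.0, "grip": -0.4},
    {"x": 0.0, "y": 0.0, "z": -0.32, "ax": 0.0, "ay": 0.0, "az": 0.0, "grip": -0.4}
  ]
}}

```text
time: 29.8
tool_pos: [0.6214, -0.2766, 0.1593]
tcp_rot: [2.275, 2.144, 0.009]
wrist_force: [1.6, -0.3, 0.4]
width: 0.701
grip_force: 0.0
```

```bash
python3 - <<'E'
from col import *
s=bot.read_state(); print(s["tool_pos"],s["time"],s["q"][5])
find("wrist","blue",.014,3000)
c=cam("wrist"); hsv=cv2.cvtColor(c["img"],cv2.COLOR_RGB2HSV); m=cv2.inRange(hsv,np.array((0,0,0)),np.array((180,255,60)))
u,v=proj(c,[.615,-.274,.02]).astype(int); n,l,st,_=cv2.connectedComponentsWithStats(m); print(u,v,st[l[v,u]],l[v,u])
find("top","orange",.0125,30,[.4,.318,.0125],30)
print(plan([.402,.318,.15],-3.4))
E
```

```text
[ 0.62138679 -0.2766074   0.15933146] 29.8 -0.39626722482707305
wrist blue [274. 182.] xy 0.6149 -0.2728 r 0.0652
277 190 [261 176  33  37 881] 18
top orange [208. 265.] xy 0.402 0.3178 r 0.0143
(array([ 1.156, -0.497, -0.002]), 'az', np.float64(0.0), '(turn -0.0)')
```

>>> {"op": "step_arm", "data": {
  "series": [
    {"x": 0.95, "y": -0.41, "z": 0.0, "ax": 0.0, "ay": 0.0, "az": 0.0, "grip": -0.4},
    {"x": 0.95, "y": -0.41, "z": 0.0, "ax": 0.0, "ay": 0.0, "az": 0.0, "grip": -0.4},
    {"x": 0.95, "y": -0.41, "z": 0.0, "ax": 0.0, "ay": 0.0, "az": 0.0, "grip": -0.4},
    {"x": 0.95, "y": -0.41, "z": 0.0, "ax": 0.0, "ay": 0.0, "az": 0.0, "grip": -0.4},
    {"x": 0.95, "y": -0.41, "z": 0.0, "ax": 0.0, "ay": 0.0, "az": 0.0, "grip": -0.4},
    {"x": 0.95, "y": -0.41, "z": 0.0, "ax": 0.0, "ay": 0.0, "az": 0.0, "grip": -0.4},
    {"x": 0.95, "y": -0.41, "z": 0.0, "ax": 0.0, "ay": 0.0, "az": 0.0, "grip": -0.4},
    {"x": 0.95, "y": -0.41, "z": 0.0, "ax": 0.0, "ay": 0.0, "az": 0.0, "grip": -0.4},
    {"x": 0.95, "y": -0.41, "z": 0.0, "ax": 0.0, "ay": 0.0, "az": 0.0, "grip": -0.4},
    {"x": 0.95, "y": -0.41, "z": 0.0, "ax": 0.0, "ay": 0.0, "az": 0.0, "grip": -0.4},
    {"x": 0.95, "y": -0.41, "z": 0.0, "ax": 0.0, "ay": 0.0, "az": 0.0, "grip": -0.4}
  ]
}}

```text
time: 31.05
tool_pos: [0.4355, 0.2152, 0.1462]
tcp_rot: [-2.28, -2.157, 0.006]
wrist_force: [0.7, -0.4, 0.1]
width: 0.702
grip_force: 0.0
```

```bash
python3 - <<'E'
from col import *
s=bot.read_state(); print(s["tool_pos"],s["time"],s["q"][5]); print(plan([.402,.318,.15],-3.4))
E
```

```text
[0.43546894 0.21518015 0.14624016] 31.05 0.4617269813720188
(array([ 0.202, -0.078, -0.007]), 'az', np.float64(0.007), '(turn -0.2)')
```

>>> {"op": "step_arm", "data": {
  "series": [
    {"x": 0.2, "y": -0.08, "z": 0.0, "ax": 0.0, "ay": 0.0, "az": 0.0, "grip": -0.4},
    {"x": 0.2, "y": -0.08, "z": 0.0, "ax": 0.0, "ay": 0.0, "az": 0.0, "grip": -0.4},
    {"x": 0.2, "y": -0.08, "z": 0.0, "ax": 0.0, "ay": 0.0, "az": 0.0, "grip": -0.4},
    {"x": 0.2, "y": -0.08, "z": 0.0, "ax": 0.0, "ay": 0.0, "az": 0.0, "grip": -0.4},
    {"x": 0.2, "y": -0.08, "z": 0.0, "ax": 0.0, "ay": 0.0, "az": 0.0, "grip": -0.4}
  ]
}}

```text
time: 31.55
tool_pos: [0.4043, 0.3133, 0.1472]
tcp_rot: [2.286, 2.155, -0.005]
wrist_force: [0.1, 0.2, 0.7]
width: 0.701
grip_force: 0.0
```

```bash
python3 - <<'E'
from col import *
s=bot.read_state(); print(s["tool_pos"],s["time"],s["q"][5]); 
o=find("wrist","orange",.0125,200,[.402,.318,.0125],80)
print(plan([o[0][0],o[0][1],-.015],-3.4))
E
```

```text
[0.40434129 0.31329961 0.1471508 ] 31.55 0.6702138988393485
wrist orange [280. 188.] xy 0.4006 0.3173 r 0.0148
(array([ 0.009, -0.008,  0.325]), 'az', np.float64(-0.001), '(turn 0.0)')
```

>>> {"op": "step_arm", "data": {
  "series": [
    {"x": 0.007, "y": -0.007, "z": 0.1, "ax": 0.0, "ay": 0.0, "az": 0.0, "grip": -0.4},
    {"x": 0.007, "y": -0.007, "z": 0.18, "ax": 0.0, "ay": 0.0, "az": 0.0, "grip": -0.4},
    {"x": 0.007, "y": -0.007, "z": 0.25, "ax": 0.0, "ay": 0.0, "az": 0.0, "grip": -0.4},
    {"x": 0.007, "y": -0.007, "z": 0.3, "ax": 0.0, "ay": 0.0, "az": 0.0, "grip": -0.4},
    {"x": 0.007, "y": -0.007, "z": 0.315, "ax": 0.0, "ay": 0.0, "az": 0.0, "grip": -0.4},
    {"x": 0.007, "y": -0.007, "z": 0.315, "ax": 0.0, "ay": 0.0, "az": 0.0, "grip": -0.4},
    {"x": 0.007, "y": -0.007, "z": 0.315, "ax": 0.0, "ay": 0.0, "az": 0.0, "grip": -0.4}
  ]
}}

```text
time: 32.3
tool_pos: [0.4032, 0.3184, -0.0075]
tcp_rot: [2.287, 2.153, 0.003]
wrist_force: [0.3, -0.1, 0.0]
width: 0.7
grip_force: 0.0
```

```bash
python3 - <<'E'
from col import *
s=bot.read_state(); print(s["tool_pos"]); print(plan([.4006,.3173,-.017],-3.4))
E
```

```text
[ 0.40316413  0.31839453 -0.0075112 ]
(array([-0.003, -0.005,  0.019]), 'az', np.float64(-0.002), '(turn 0.1)')
```

>>> {"op": "step_arm", "data": {
  "series": [
    {"x": -0.002, "y": -0.005, "z": 0.008, "ax": 0.0, "ay": 0.0, "az": 0.0, "grip": -0.2},
    {"x": -0.002, "y": -0.005, "z": 0.018, "ax": 0.0, "ay": 0.0, "az": 0.0, "grip": 0.0},
    {"x": -0.002, "y": -0.005, "z": 0.018, "ax": 0.0, "ay": 0.0, "az": 0.0, "grip": 0.1},
    {"x": -0.002, "y": -0.005, "z": 0.018, "ax": 0.0, "ay": 0.0, "az": 0.0, "grip": 0.2},
    {"x": -0.002, "y": -0.005, "z": 0.018, "ax": 0.0, "ay": 0.0, "az": 0.0, "grip": 0.3},
    {"x": -0.002, "y": -0.005, "z": 0.018, "ax": 0.0, "ay": 0.0, "az": 0.0, "grip": 1.0},
    {"x": -0.002, "y": -0.005, "z": 0.018, "ax": 0.0, "ay": 0.0, "az": 0.0, "grip": 1.0},
    {"x": -0.002, "y": -0.005, "z": 0.018, "ax": 0.0, "ay": 0.0, "az": 0.0, "grip": 1.0},
    {"x": -0.002, "y": -0.005, "z": 0.018, "ax": 0.0, "ay": 0.0, "az": 0.0, "grip": 1.0}
  ]
}}

```text
time: 33.2
tool_pos: [0.3995, 0.3178, -0.0173]
tcp_rot: [-2.286, -2.155, -0.001]
wrist_force: [-1.2, 0.2, 5.9]
width: 0.324
grip_force: 29.7
```

>>> {"op": "step_arm", "data": {
  "series": [
    {"x": 0.0, "y": 0.0, "z": -0.02, "ax": 0.0, "ay": 0.0, "az": 0.0, "grip": 1.0},
    {"x": 0.0, "y": 0.0, "z": -0.06, "ax": 0.0, "ay": 0.0, "az": 0.0, "grip": 1.0},
    {"x": 0.0, "y": 0.0, "z": -0.12, "ax": 0.0, "ay": 0.0, "az": 0.0, "grip": 1.0},
    {"x": 0.0, "y": 0.0, "z": -0.2, "ax": 0.0, "ay": 0.0, "az": 0.0, "grip": 1.0},
    {"x": 0.0, "y": 0.0, "z": -0.28, "ax": 0.0, "ay": 0.0, "az": 0.0, "grip": 1.0},
    {"x": 0.0, "y": 0.0, "z": -0.28, "ax": 0.0, "ay": 0.0, "az": 0.0, "grip": 1.0},
    {"x": 0.0, "y": 0.0, "z": -0.28, "ax": 0.0, "ay": 0.0, "az": 0.0, "grip": 1.0}
  ]
}}

```text
time: 33.9
tool_pos: [0.4001, 0.3181, 0.1238]
tcp_rot: [2.286, 2.154, 0.005]
wrist_force: [-0.4, -0.7, -1.4]
width: 0.324
grip_force: 29.8
```

```bash
python3 - <<'E'
from col import *
s=bot.read_state(); print(s["tool_pos"],s["width"],s["grip_force"]); print(plan([.620,.260,.125],-3.4))
E
```

```text
[0.40009859 0.31809796 0.12382556] 0.32417759601119694 29.78843213059008
(array([-0.09 ,  0.446, -0.001]), 'az', np.float64(0.0), '(turn -0.0)')
```

>>> {"op": "step_arm", "data": {
  "series": [
    {"x": -0.015, "y": 0.07, "z": 0.0, "ax": 0.0, "ay": 0.0, "az": 0.0, "grip": 1.0},
    {"x": -0.03, "y": 0.16, "z": 0.0, "ax": 0.0, "ay": 0.0, "az": 0.0, "grip": 1.0},
    {"x": -0.05, "y": 0.25, "z": 0.0, "ax": 0.0, "ay": 0.0, "az": 0.0, "grip": 1.0},
    {"x": -0.07, "y": 0.35, "z": 0.0, "ax": 0.0, "ay": 0.0, "az": 0.0, "grip": 1.0},
    {"x": -0.09, "y": 0.446, "z": 0.0, "ax": 0.0, "ay": 0.0, "az": 0.0, "grip": 1.0},
    {"x": -0.09, "y": 0.446, "z": 0.0, "ax": 0.0, "ay": 0.0, "az": 0.0, "grip": 1.0},
    {"x": -0.09, "y": 0.446, "z": 0.0, "ax": 0.0, "ay": 0.0, "az": 0.0, "grip": 1.0},
    {"x": -0.09, "y": 0.446, "z": 0.08, "ax": 0.0, "ay": 0.0, "az": 0.0, "grip": 1.0},
    {"x": -0.09, "y": 0.446, "z": 0.15, "ax": 0.0, "ay": 0.0, "az": 0.0, "grip": 1.0},
    {"x": -0.09, "y": 0.446, "z": 0.15, "ax": 0.0, "ay": 0.0, "az": 0.0, "grip": 1.0},
    {"x": -0.09, "y": 0.446, "z": 0.15, "ax": 0.0, "ay": 0.0, "az": 0.0, "grip": 1.0}
  ]
}}

```text
time: 35.0
tool_pos: [0.6165, 0.2594, 0.0459]
tcp_rot: [-2.284, -2.155, 0.006]
wrist_force: [-0.0, -0.3, 0.4]
width: 0.326
grip_force: 29.9
```

```bash
python3 - <<'E'
from col import *
s=bot.read_state(); print(s["tool_pos"],s["width"],s["grip_force"]); print(plan([.619,.260,-.013],-3.4))
E
```

```text
[0.61652738 0.25937815 0.04592347] 0.3260256788048599 29.889143211767077
(array([0.002, 0.005, 0.118]), 'az', np.float64(0.002), '(turn -0.1)')
```

>>> {"op": "step_arm", "data": {
  "series": [
    {"x": 0.0, "y": 0.0, "z": 0.05, "ax": 0.0, "ay": 0.0, "az": 0.0, "grip": 1.0},
    {"x": 0.0, "y": 0.0, "z": 0.085, "ax": 0.0, "ay": 0.0, "az": 0.0, "grip": 1.0},
    {"x": 0.0, "y": 0.0, "z": 0.105, "ax": 0.0, "ay": 0.0, "az": 0.0, "grip": 1.0},
    {"x": 0.0, "y": 0.0, "z": 0.112, "ax": 0.0, "ay": 0.0, "az": 0.0, "grip": 1.0},
    {"x": 0.0, "y": 0.0, "z": 0.112, "ax": 0.0, "ay": 0.0, "az": 0.0, "grip": 1.0},
    {"x": 0.0, "y": 0.0, "z": 0.112, "ax": 0.0, "ay": 0.0, "az": 0.0, "grip": 1.0}
  ]
}}

```text
time: 35.6
tool_pos: [0.6199, 0.2597, -0.0078]
tcp_rot: [2.286, 2.154, 0.002]
wrist_force: [-0.2, 0.3, 0.2]
width: 0.322
grip_force: 29.9
```

>>> {"op": "step_arm", "data": {
  "series": [
    {"x": 0.0, "y": 0.0, "z": 0.004, "ax": 0.0, "ay": 0.0, "az": 0.0, "grip": 1.0},
    {"x": 0.0, "y": 0.0, "z": 0.008, "ax": 0.0, "ay": 0.0, "az": 0.0, "grip": 1.0},
    {"x": 0.0, "y": 0.0, "z": 0.01, "ax": 0.0, "ay": 0.0, "az": 0.0, "grip": 1.0},
    {"x": 0.0, "y": 0.0, "z": 0.01, "ax": 0.0, "ay": 0.0, "az": 0.0, "grip": 1.0}
  ]
}}

```text
time: 36.0
tool_pos: [0.619, 0.2593, -0.0139]
tcp_rot: [-2.286, -2.155, 0.001]
wrist_force: [0.0, -0.3, -1.4]
width: 0.323
grip_force: 29.9
```

>>> {"op": "step_arm", "data": {
  "series": [
    {"x": 0.0, "y": 0.0, "z": 0.001, "ax": 0.0, "ay": 0.0, "az": 0.0, "grip": 1.0},
    {"x": 0.0, "y": 0.0, "z": 0.002, "ax": 0.0, "ay": 0.0, "az": 0.0, "grip": 1.0},
    {"x": 0.0, "y": 0.0, "z": 0.002, "ax": 0.0, "ay": 0.0, "az": 0.0, "grip": 1.0}
  ]
}}

```text
time: 36.3
tool_pos: [0.6192, 0.2594, -0.0142]
tcp_rot: [-2.286, -2.155, 0.0]
wrist_force: [-1.3, -0.2, 4.1]
width: 0.327
grip_force: 30.2
```

Contact made. I'll release gently, retreat and check the scene.

>>> {"op": "step_arm", "data": {
  "series": [
    {"x": 0.0, "y": 0.0, "z": 0.0, "ax": 0.0, "ay": 0.0, "az": 0.0, "grip": 0.25},
    {"x": 0.0, "y": 0.0, "z": 0.0, "ax": 0.0, "ay": 0.0, "az": 0.0, "grip": 0.15},
    {"x": 0.0, "y": 0.0, "z": 0.0, "ax": 0.0, "ay": 0.0, "az": 0.0, "grip": 0.05},
    {"x": 0.0, "y": 0.0, "z": 0.0, "ax": 0.0, "ay": 0.0, "az": 0.0, "grip": 0.0},
    {"x": 0.0, "y": 0.0, "z": -0.04, "ax": 0.0, "ay": 0.0, "az": 0.0, "grip": 0.0},
    {"x": 0.0, "y": 0.0, "z": -0.12, "ax": 0.0, "ay": 0.0, "az": 0.0, "grip": 0.0},
    {"x": 0.0, "y": 0.0, "z": -0.22, "ax": 0.0, "ay": 0.0, "az": 0.0, "grip": 0.0},
    {"x": 0.0, "y": 0.0, "z": -0.32, "ax": 0.0, "ay": 0.0, "az": 0.0, "grip": 0.0},
    {"x": 0.0, "y": 0.0, "z": -0.4, "ax": 0.0, "ay": 0.0, "az": 0.0, "grip": 0.0}
  ]
}}

```text
time: 37.2
tool_pos: [0.62, 0.2597, 0.1887]
tcp_rot: [2.285, 2.154, 0.004]
wrist_force: [0.9, 0.4, -0.4]
width: 0.505
grip_force: 0.0
```

>>> {"op": "step_arm", "data": {
  "series": [
    {"x": 0.3, "y": -0.35, "z": 0.0, "ax": 0.0, "ay": 0.0, "az": 0.0, "grip": 0.0},
    {"x": 0.3, "y": -0.35, "z": 0.0, "ax": 0.0, "ay": 0.0, "az": 0.0, "grip": 0.0},
    {"x": 0.3, "y": -0.35, "z": 0.0, "ax": 0.0, "ay": 0.0, "az": 0.0, "grip": 0.0},
    {"x": 0.3, "y": -0.35, "z": 0.0, "ax": 0.0, "ay": 0.0, "az": 0.0, "grip": 0.0},
    {"x": 0.3, "y": -0.35, "z": 0.0, "ax": 0.0, "ay": 0.0, "az": 0.0, "grip": 0.0},
    {"x": 0.3, "y": -0.35, "z": 0.0, "ax": 0.0, "ay": 0.0, "az": 0.0, "grip": 0.0},
    {"x": 0.3, "y": -0.35, "z": 0.0, "ax": 0.0, "ay": 0.0, "az": 0.0, "grip": 0.0},
    {"x": 0.3, "y": -0.35, "z": 0.0, "ax": 0.0, "ay": 0.0, "az": 0.0, "grip": 0.0}
  ]
}}

```text
time: 38.0
tool_pos: [0.4541, 0.4189, 0.1852]
tcp_rot: [2.286, 2.154, -0.0]
wrist_force: [-0.1, 0.5, 0.3]
width: 0.501
grip_force: 0.0
```

```bash
python3 - <<'E'
from h import *
s=bot.read_state(); print(s["tool_pos"],s["time"])
t=cam("top")["img"]; c=cam("side")["img"]
cv2.imwrite("pics/fin.png",np.vstack([cv2.resize(t[120:260,140:460],(686,300),interpolation=2),cv2.resize(c[140:390,200:400],(240,300),interpolation=2) if 0 else cv2.resize(c[150:390,140:440],(686,300),interpolation=2)])[:,:,::-1])
E
```

```text
[0.45408628 0.41885688 0.18519102] 38.0
```

View pics/fin.png

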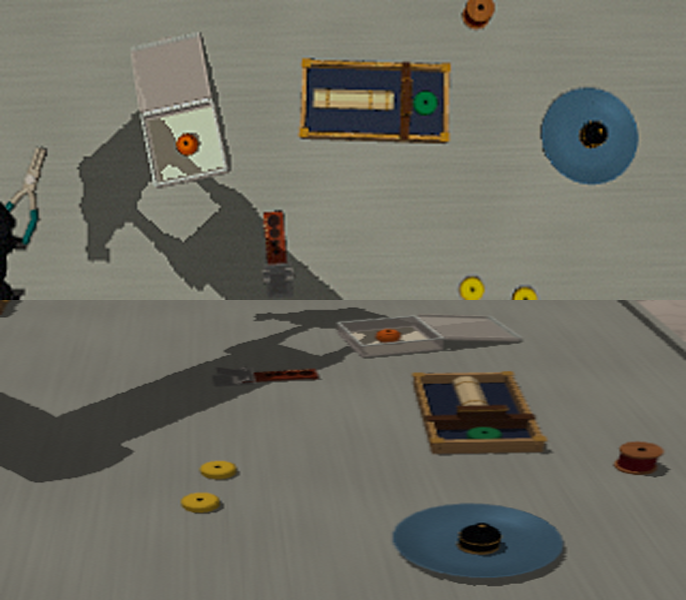

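The final view shows every part in place: leader flat in the long bay (353,99), disc in the short bay (426,103), bead in the box (187,145) and cap upright mid-saucer (593,134). Handing in.

```bash
python3 -c "
from workcell import bot
print(bot.finish_job())"
```

```text
the job is handed in; nothing more can be done
None
```

I moved the divider first, then set the leader down flat in the long bay, the green disc in the short bay, the cap upright in the middle of the saucer and the bead in the box, without touching the pliers or gauge, and handed the job in at about 38 s.

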